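Line up the serving counter's things by height

ROBOT

A 6-joint arm with a two-finger parallel gripper is mounted at the origin on the work surface; the furniture and walls round the work are solid. World frame = base frame: x ahead of the robot, y to its left, z up, the work surface at z = 0. Lengths are in m, angles in degrees, forces in N, time in s.
With the tool pointing down it reaches from about 0.4 to 0.825 m from the base axis. Payload 7 kg.
Tool frame: the origin (TCP) lies midway between the tips of the shut fingers; the grasp point (between the pads) lies 19 mm behind it; x points along the fingers, z is the direction in which the jaws open and shut, and the axes are right-handed (so a half turn about x gives the same grasp; the last joint's range is limited). The gripper opens to 88 mm and grips with 3 to 60 N. Pads are 19 mm wide; open, the fingers measure 130 mm over their backs; the gripper's body (78 mm by 193 mm) begins 47 mm behind the grasp point.
Start: joints at [87.668, 20.546, 0.682, 0, -70.136, -16.507], TCP at [0.218, 0.639, 0.227] pointing down, gripper open.
Joint ranges: [-176.03, 176.03], [-82.01, 121.73], [-58.28, 71.71], [-173.87, 95.51], [-174.79, -0.11], [-173.66, 173.66]. Speed limits (degrees/s): [136.94, 136.94, 172.46, 180, 180, 180].

INTERFACE

Orientations are given as [roll, pitch, yaw] about the fixed x, y, z axes, in that order (R = Rz(yaw) Ry(pitch) Rx(roll)).
In Python, from plant import get_state, capture, close_job gives the robot as it stands.
- The arm moves only by the tool play_rows, never from a script. Its argument "series" is one flat list of numbers, 4 for each row, row after row: the shift along the tool's x, y, z in m, then the turn about the tool's x in rad. In form: [tx, ty, tz, spin, tx, ty, tz, spin, ...]. A call has exactly 5 rows; each row shifts and turns the commanded pose from where the row before left it, along the tool's axes as they then stand; what a row does not reach is not made up. A row lasts 1/12 s, in which the tool goes at most 41.7 mm and 7.16 degrees, less where a joint would pass 70% of its speed; a pose out of reach is approached as far as the arm can. A call is refused whole if a number of a shift passes 0.0417 or a number of a turn 0.125, either way. A call with a gripper value outside its range is refused whole. "jaw" is the opening in per cent of the stroke, from 0 (shut) to 100 (fully open), set as the call begins (left out, the last holds). The fingers move at their own pace and stop on an object; "squeeze" is the grip in N (left out, the last holds). Time passes only in rows, so rows that do not move let the fingers close, or fill a call up. It gives the time, the measured TCP pose, the force and the opening at its end, in the units of the state.
- get_state(): the state, without advancing time (a new reading comes with each control period).
- capture(name): name is "scene" or "side" or "wrist"; returns a dict with "img" (480x640x3 uint8, blue, green, red), "K" (3x3 intrinsics, pixels), "world_from_camera" (4x4, takes a point from camera to world coordinates). Camera axes: x right, y down, z forward; pixel columns grow to the right and rows downward; lengths in m; the calibration is good to about 2 mm. The wrist camera is an equidistant fisheye: a pixel r from the principal point sees the ray r / f radians off the axis. A picture is of the moment at which its call begins. There is no depth.
- close_job(): hands the job in, once; it reports no verdict.
The state is a dict: "time_s": time; "joints": joint angles; "qd": joint speeds; "joint_torque": joint torques, N m; "tcp_pos": TCP position; "eef_rot": TCP orientation; "contact_force": force on the tool from outside, world axes, zero at the start; "moment": the same for the moment, N m; "gripper_width": finger opening in m.
Only numpy, scipy, OpenCV 4.12 (cv2) and the standard library are available. Lean on these libraries where they do the work, as an engineer would, in place of code of your own. Each camera call takes 0.05 s, during which the arm holds its last target.

TASK

Get the counter ready for service: take the sauce bottle, the spice jar, the kitchen timer and the roll of labels from the blue mat and stand them on the four round marks of the wooden board in order of height, the tallest on the mark by the red end bar and the lowest on the mark by the white one, so that nothing is hidden. Stand each upright, centred on its own mark, tip none over on the way, and leave the steel bowl and the white-lidded sample box beside the work where they are.

Things in the scene. Friction and masses are not known exactly. Their poses are not given: they have to be found in the camera images.
- sauce_bottle: glass sauce bottle with a yellow cap and a dark blue label, 203 mm high, 59 mm across at its widest: the tallest of the four. It narrows from the shoulder to the cap, so that it can be gripped from above by the neck, 165 mm above its base, where it is 30 to 40 mm across; the body lower down is 59 mm across. 0.3 kg. Starts upright on the blue mat, whose top is 3 mm above the worktop. Origin: centre of its underside; z up along it. Any yaw is as good as another.
- spice_jar_a: small round spice jar with a yellow cap, 96 mm high, 42 mm across (cap also 42 mm): second tallest. Grip across it about 65 mm above its base. Starts upright on the blue mat, whose top is 3 mm above the worktop. Origin: centre of its underside; z up along it. Any yaw is as good as another.
- kitchen_timer: round cream-coloured wind-up kitchen timer, 63 mm across, 56 mm high with the 12 mm grip bar on its top: third. Grip across the 63 mm body, about 25 mm above its base. Starts upright on the blue mat, whose top is 3 mm above the worktop. Origin: centre of its underside; z up along it. Any yaw is as good as another.
- label_roll: roll of paper labels standing on its flat side with its hole upward, 60 mm across, 30 mm high: the lowest. Grip across its 60 mm, about 21 mm above its base. Starts upright on the blue mat, whose top is 3 mm above the worktop. Origin: centre of its underside; z up along it. Any yaw is as good as another.
- mark_1: one of four identical dark round rubber marks with a thin grey ring, 72 mm across and 2 mm thick, fixed in a row on the wooden board; neighbours are about 92 mm apart. Origin: centre of its underside, 12 mm above the worktop; its flat upper face, on which a thing stands, is 14 mm above the worktop. One of the two end marks of the row.
- mark_2: one of four identical dark round rubber marks with a thin grey ring, 72 mm across and 2 mm thick, fixed in a row on the wooden board; neighbours are about 92 mm apart. Origin: centre of its underside, 12 mm above the worktop; its flat upper face, on which a thing stands, is 14 mm above the worktop. An inner mark, next to mark_1.
- mark_3: one of four identical dark round rubber marks with a thin grey ring, 72 mm across and 2 mm thick, fixed in a row on the wooden board; neighbours are about 92 mm apart. Origin: centre of its underside, 12 mm above the worktop; its flat upper face, on which a thing stands, is 14 mm above the worktop. An inner mark, next to mark_4.
- mark_4: one of four identical dark round rubber marks with a thin grey ring, 72 mm across and 2 mm thick, fixed in a row on the wooden board; neighbours are about 92 mm apart. Origin: centre of its underside, 12 mm above the worktop; its flat upper face, on which a thing stands, is 14 mm above the worktop. The other end mark. The wooden board under the row is 460 x 100 mm, 12 mm thick.
- red_stop: low red bar 84 x 16 mm and 22 mm high, fixed across one end of the wooden board, about 74 mm beyond the last mark; which end differs from start to start. Origin: centre of its underside, 12 mm above the worktop.
- white_stop: low white bar 84 x 16 mm and 22 mm high, fixed across one end of the wooden board, about 74 mm beyond the last mark; which end differs from start to start. Origin: centre of its underside, 12 mm above the worktop.
- bowl_c: bystander: steel bowl, 100 mm across, 42 mm high, on the worktop between the robot and the work; not to be moved. Origin: centre of its underside.
- sample_box_c: bystander: food sample box with a white lid, 69 x 103 mm and 48 mm high, on the worktop between the robot and the work; not to be moved. Origin: near the centre of its underside.

How it is judged (in metres and radians):
At the end, for the whole second after the job is handed in: Counted from the red bar to the white bar, the sauce bottle, spice jar, kitchen timer and label roll stand one on each mark: centre within 15 mm of the mark's centre, base resting on the mark, upright within 0.1 rad, at rest and released (((horizontal distance between red_stop and mark_1 below 0.13 m and horizontal distance between sauce_bottle and mark_1 below 0.015 m and z of sauce_bottle in the frame of mark_1 between -0.002 and 0.006 m and horizontal distance between spice_jar_a and mark_2 below 0.015 m and z of spice_jar_a in the frame of mark_2 between -0.002 and 0.006 m and horizontal distance between kitchen_timer and mark_3 below 0.015 m and z of kitchen_timer in the frame of mark_3 between -0.002 and 0.006 m and horizontal distance between label_roll and mark_4 below 0.015 m and z of label_roll in the frame of mark_4 between -0.002 and 0.006 m) or (horizontal distance between red_stop and mark_4 below 0.13 m and horizontal distance between sauce_bottle and mark_4 below 0.015 m and z of sauce_bottle in the frame of mark_4 between -0.002 and 0.006 m and horizontal distance between spice_jar_a and mark_3 below 0.015 m and z of spice_jar_a in the frame of mark_3 between -0.002 and 0.006 m and horizontal distance between kitchen_timer and mark_2 below 0.015 m and z of kitchen_timer in the frame of mark_2 between -0.002 and 0.006 m and horizontal distance between label_roll and mark_1 below 0.015 m and z of label_roll in the frame of mark_1 between -0.002 and 0.006 m)) and angle between each of sauce_bottle, spice_jar_a, kitchen_timer, label_roll's own z axis and vertical below 0.1 rad and linear speed of each of sauce_bottle, spice_jar_a, kitchen_timer, label_roll below 0.02 m/s and angular speed of each of sauce_bottle, spice_jar_a, kitchen_timer, label_roll below 0.2 rad/s and contact force between each of sauce_bottle, spice_jar_a, kitchen_timer, label_roll and the fingers below 0.1 N); the robot touches nothing.
It fails at once if one of the four things is tipped over (angle between any of sauce_bottle, spice_jar_a, kitchen_timer, label_roll's own z axis and vertical above 0.7 rad).
It fails at once if the steel bowl or the sample box is moved more than 30 mm (distance of any of bowl_c, sample_box_c from where it was at the start of the episode above 0.03 m).
It also fails if it takes over 115 s, if anything falls off the work surface, if the arm or the gripper's body presses on something with over 40 N, if the wrist force passes 120 N, or if a joint passes its speed limit or range.

## Working session

There is one attempt and no reset: what is moved stays moved. The work goes in short steps, Python scripts to look and compute and a tool call to move; the robot and the scene stay as the last step left them, time stands still between calls to the robot, and variables do not carry over. Pictures are saved under pics/ and viewed, and the job is handed in when it is done.

Besides the shell and the picture viewer there is one more tool, called after "Request:" by a JSON object that holds its "op" and its "data". play_rows: Moves the arm, as the interface text tells. Its arguments: {"type":"object","properties":{"series":{"type":"array","items":{"type":"number"}},"jaw":{"type":"number"},"squeeze":{"type":"number"}},"required":["series"]}

```bash
ls; mkdir -p pics; python3 - <<'E'
from plant import get_state, capture
import cv2, numpy as np
s=get_state(); print(s)
for n in ["scene","side","wrist"]:
    c=capture(n); cv2.imwrite(f"pics/{n}0.png",c["img"]); print(n,c["K"],c["world_from_camera"])
    np.savez(f"pics/{n}0.npz",**{k:np.array(c[k]) for k in ("img","K","world_from_camera")})
E
```

```text
pics
{'time_s': 0.0, 'joints': array([ 8.76683724e+01,  2.05926635e+01,  6.36362952e-01, -1.76974062e-02,
       -7.01343405e+01, -1.65089604e+01]), 'qd': array([ 0.04109123,  0.12520024,  0.07462333,  0.00957754, -0.08556048,
       -0.02513482]), 'joint_torque': array([ 3.05304602e-04, -5.82709908e+01,  2.93059123e+01,  6.99741080e+00,
        6.97597337e-03, -1.46000339e-04]), 'tcp_pos': array([0.21784301, 0.63840582, 0.22563609]), 'eef_rot': array([   6.10966628,   89.90784436, -102.73694876]), 'contact_force': array([-0.03185217,  0.31243548,  0.84761081]), 'moment': array([-0.00365578,  0.04478897, -0.04385014]), 'gripper_width': 0.0874121611468749}
scene [[529.31339904   0.         322.09512013]
 [  0.         529.31339904 241.61365142]
 [  0.           0.           1.        ]] [[-0.60770453 -0.44934763  0.65481441 -0.50698306]
 [-0.79399557  0.36071513 -0.48934204  0.64727581]
 [-0.01631678 -0.81729511 -0.57598825  0.80645677]
 [ 0.          0.          0.          1.        ]]
side [[434.29054872   0.         313.00711465]
 [  0.         434.29054872 242.39694491]
 [  0.           0.           1.        ]] [[ 0.9997252   0.01259555  0.01977063  0.36419779]
 [-0.01259729 -0.42260025  0.90622864 -1.27788339]
 [ 0.01976952 -0.90622866 -0.42232545  0.63408415]
 [ 0.          0.          0.          1.        ]]
wrist [[371.64829954   0.         325.61305722]
 [  0.         371.64829954 239.96892021]
 [  0.           0.           1.        ]] [[-0.32291404 -0.91285911 -0.24982946  0.28481782]
 [-0.94642729  0.31184496  0.0838338   0.61668521]
 [ 0.00137961  0.26351653 -0.96465389  0.38438143]
 [ 0.          0.          0.          1.        ]]
```

View pics/scene0.png

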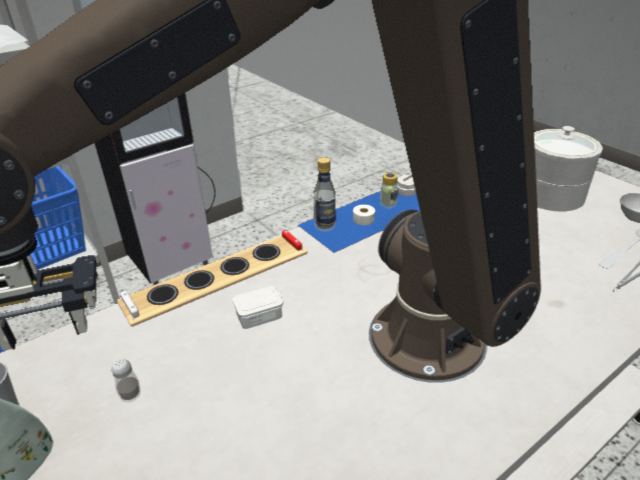

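View pics/side0.png

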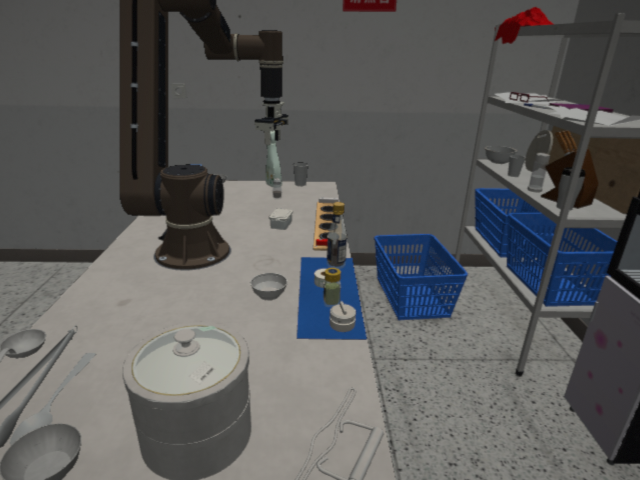

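View pics/wrist0.png

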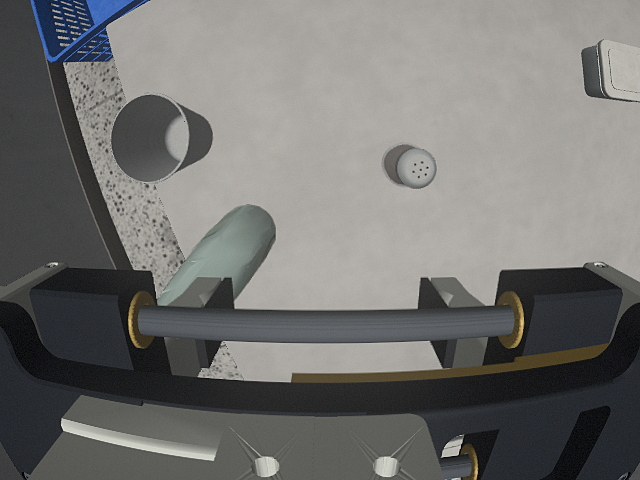

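```bash
python3 - <<'E'
import cv2
a=cv2.imread("pics/scene0.png")
cv2.imwrite("pics/sc_a.png",cv2.resize(a[220:330,110:310],None,fx=4,fy=4,interpolation=cv2.INTER_CUBIC))
cv2.imwrite("pics/sc_b.png",cv2.resize(a[150:260,290:430],None,fx=5,fy=5,interpolation=cv2.INTER_CUBIC))
b=cv2.imread("pics/side0.png")
cv2.imwrite("pics/si_a.png",cv2.resize(b[190:340,240:370],None,fx=4,fy=4,interpolation=cv2.INTER_CUBIC))
E
```

```text
(no output)
```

View pics/sc_a.png

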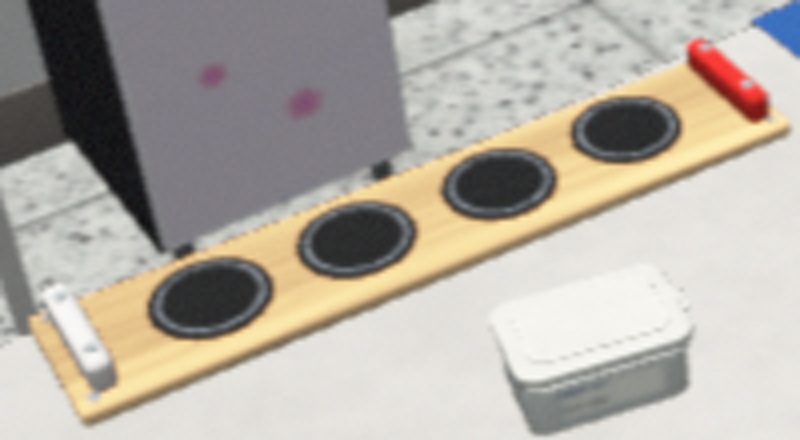

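View pics/sc_b.png

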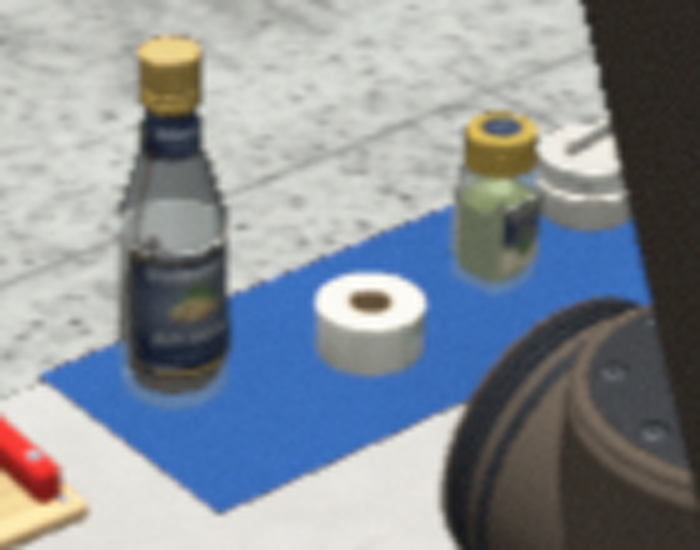

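View pics/si_a.png

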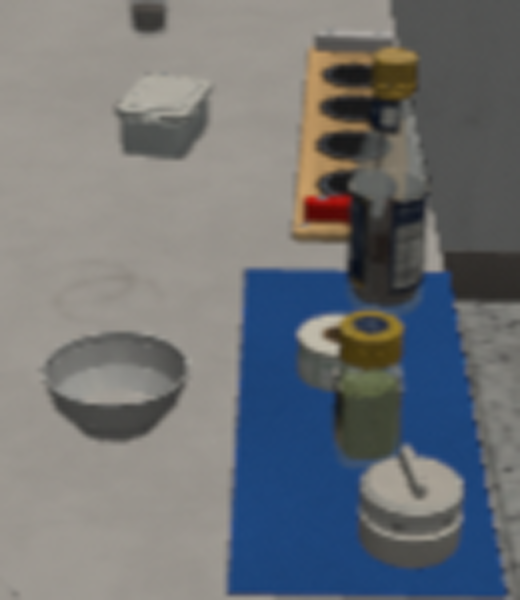

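```bash
cat > h.py <<'E'
import numpy as np, cv2
def load(n): return np.load(f"pics/{n}.npz")
def ray(c,u,v,fish=False):
    K=c["K"];T=c["world_from_camera"]
    x=(u-K[0,2])/K[0,0]; y=(v-K[1,2])/K[1,1]
    if fish:
        r=np.hypot(x,y); d=np.array([np.sin(r)*x/r,np.sin(r)*y/r,np.cos(r)]) if r>0 else np.array([0,0,1.])
    else: d=np.array([x,y,1.])
    return T[:3,3],T[:3,:3]@d
def atz(c,u,v,z,fish=False):
    o,d=ray(c,u,v,fish); return o+d*(z-o[2])/d[2]
def proj(c,p,fish=False):
    K=c["K"];T=np.linalg.inv(c["world_from_camera"]); q=T[:3,:3]@np.array(p)+T[:3,3]
    if fish:
        r=np.hypot(q[0],q[1]); th=np.arctan2(r,q[2]); k=th/r if r>0 else 1; return K[0,0]*q[0]*k+K[0,2],K[1,1]*q[1]*k+K[1,2]
    return K[0,0]*q[0]/q[2]+K[0,2],K[1,1]*q[1]/q[2]+K[1,2]
def snap(name,fn):
    from plant import capture
    c=capture(name); cv2.imwrite(f"pics/{fn}.png",c["img"])
    np.savez(f"pics/{fn}.npz",**{k:np.array(c[k]) for k in ("img","K","world_from_camera")}); return c
E
python3 - <<'E'
from h import *
np.set_printoptions(precision=4,suppress=True)
s=load("scene0"); d=load("side0")
for n,u,v,z in [("mW",211,298,.014),("m",357,239,.014),("m",499,184,.014),("mR",626,129,.014),("red",728,78,.034),("white",78,335,.034),("boxlid",595,312,.048)]:
    print(n,atz(s,u/4+110,v/4+220,z))
for n,u,v,z in [("bottle top",171,48,.206),("bottle base",176,375,.003),("roll",370,298,.033),("jar",501,125,.099),("timer",582,158,.047)]:
    print(n,atz(s,u/5+290,v/5+150,z))
print("side")
for n,u,v,z in [("bottle",395,58,.206),("roll",330,335,.033),("jar",372,324,.099),("timer",411,487,.047),("bowl",115,370,.042),("box",165,95,.048)]:
    print(n,atz(d,u/4+240,v/4+190,z))
E
```

```text
mW [0.4556 0.3871 0.014 ]
m [0.4517 0.2968 0.014 ]
m [0.4456 0.2041 0.014 ]
mR [0.445  0.1124 0.014 ]
red [0.4267 0.0453 0.034 ]
white [0.4478 0.4639 0.034 ]
boxlid [0.2728 0.239  0.048 ]
bottle top [ 0.4577 -0.0854  0.206 ]
bottle base [ 0.4642 -0.0903  0.003 ]
roll [ 0.4218 -0.1938  0.033 ]
jar [ 0.4356 -0.3008  0.099 ]
timer [ 0.4448 -0.3791  0.047 ]
side
bottle [ 0.4617 -0.0986  0.206 ]
roll [ 0.4167 -0.1981  0.033 ]
jar [ 0.4383 -0.3016  0.099 ]
timer [ 0.4579 -0.4083  0.047 ]
bowl [ 0.2699 -0.2657  0.042 ]
box [0.277  0.2276 0.048 ]
```

```bash
cat >> h.py <<'E'
from scipy.spatial.transform import Rotation as Rn
def R0(st): return Rn.from_euler("xyz",st["eef_rot"],degrees=True).as_matrix()
def info():
    from plant import get_state
    st=get_state(); R=R0(st); np.set_printoptions(precision=4,suppress=True)
    print("t",round(st["time_s"],2),"tcp",st["tcp_pos"],"J",np.round(st["joints"],1),"F",np.round(st["contact_force"],1),"w",round(st["gripper_width"],4)); 
    print("yaw of tool z",np.degrees(np.arctan2(R[1,2],R[0,2])), "down",R[:,0]); return st,R
def to(target,st,R,yawz=None):
    d=R.T@(np.array(target)-st["tcp_pos"]); print("tool shift",d)
    if yawz is not None:
        # spin about tool x (down): positive spin => world yaw decreases
        cur=np.degrees(np.arctan2(R[1,2],R[0,2])); dd=(yawz-cur+180)%360-180
        print("spin rad",-np.radians(dd))
E
python3 - <<'E'
from h import *
st,R=info(); print(R)
to([.445,-.15,.32],st,R,0); to([.445,-.15,.32],st,R,180)
E
```

```text
t 0.15 tcp [0.2179 0.6385 0.2258] J [ 87.7  20.6   0.6  -0.  -70.1 -16.5] F [ 0.7  0.1 -0.2] w 0.0875
yaw of tool z -108.84296951936558 down [-0.0003 -0.0012 -1.    ]
[[-0.0003  0.9464 -0.323 ]
 [-0.0012 -0.323  -0.9464]
 [-1.      0.0001  0.0013]]
tool shift [-0.0933  0.4696  0.673 ]
spin rad -1.8996681857607591
tool shift [-0.0933  0.4696  0.673 ]
spin rad 1.241924467829034
```

Request:
{"op": "play_rows", "data": {"series": [-0.01,0.02,0.0,0.124,-0.01,0.02,0.0,0.124,-0.01,0.02,0.0,0.124,-0.01,0.02,0.0,0.124,-0.01,0.02,0.0,0.124], "jaw": 100, "squeeze": 20}}

```text
time_s: 0.57
tcp_pos: [0.3013, 0.5845, 0.2763]
eef_rot: [40.5, 89.9, -104.2]
contact_force: [0.8, -0.2, 0.8]
gripper_width: 0.0875
```

Request:
{"op": "play_rows", "data": {"series": [-0.01,0.03,0.0,0.124,-0.01,0.03,0.0,0.124,-0.01,0.03,0.0,0.124,-0.01,0.03,0.0,0.124,-0.01,0.03,0.0,0.124]}}

```text
time_s: 0.98
tcp_pos: [0.3551, 0.4461, 0.3264]
eef_rot: [72.2, 89.9, -108.0]
contact_force: [0.5, -0.1, -0.2]
gripper_width: 0.0877
```

```bash
python3 - <<'E'
from h import *
st,R=info(); to([.445,-.15,.32],st,R,180)
E
```

```text
t 0.98 tcp [0.3551 0.4461 0.3264] J [ 71.1   7.9  -3.3   0.  -78.8 -71.4] F [ 0.5 -0.1 -0.2] w 0.0877
yaw of tool z 179.72827342664127 down [-0.0003 -0.001  -1.    ]
tool shift [ 0.0069  0.5957 -0.0927]
spin rad -0.004742523370271814
```

Request:
{"op": "play_rows", "data": {"series": [0.0,0.036,-0.015,0,0.0,0.036,-0.015,0,0.0,0.036,-0.015,0,0.0,0.036,-0.015,0,0.0,0.036,-0.015,0]}}

```text
time_s: 1.4
tcp_pos: [0.4299, 0.2659, 0.3266]
eef_rot: [-113.0, 90.0, 67.1]
contact_force: [1.2, 0.7, 0.1]
gripper_width: 0.0875
```

```bash
python3 - <<'E'
from h import *
snap("wrist","w1")
st,R=info(); to([.445,-.15,.32],st,R,180)
E
```

```text
t 1.45 tcp [0.4312 0.2611 0.3271] J [ 53.6   1.2 -10.7   0.1 -78.2 -53.6] F [ 0.3 -4.4  0.1] w 0.0876
yaw of tool z -179.96697147070557 down [ 0.0003 -0.0011 -1.    ]
tool shift [ 0.0075  0.4111 -0.0136]
spin rad 0.000576456583278155
```

View pics/w1.png

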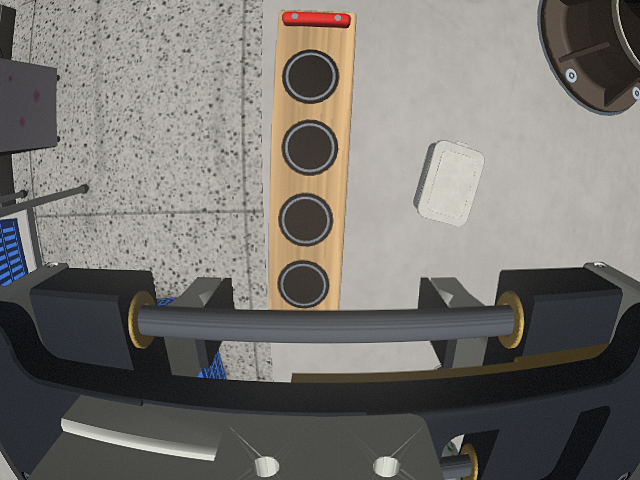

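```bash
python3 - <<'E'
from h import *
np.set_printoptions(precision=4,suppress=True)
c=load("w1"); im=c["img"]
m=((im.max(2)<75)).astype(np.uint8)[30:312,270:350]
n,l,s,cen=cv2.connectedComponentsWithStats(cv2.morphologyEx(m,cv2.MORPH_OPEN,np.ones((3,3))))
for i in range(1,n):
    if s[i,4]>300:
        u,v=cen[i]+[270,30]; print(s[i],u,v,atz(c,u,v,.014,True))
for u,v in [(310,76.5),(310,147),(306,219),(303,284)]: print(atz(c,u,v,.014,True))
print(atz(c,317,19,.034,True))
E
```

```text
[  19   25   43   42 1454] 310.0522696011004 75.77716643741402 [0.4495 0.1126 0.014 ]
[  18   96   43   43 1477] 309.2505077860528 147.18957345971563 [0.4504 0.2041 0.014 ]
[  15  169   42   41 1353] 305.23946784922396 219.5580192165558 [0.456  0.2974 0.014 ]
[  14  237   39   36 1151] 302.8948740225891 284.4283231972198 [0.4604 0.3879 0.014 ]
[0.4495 0.1136 0.014 ]
[0.4494 0.2038 0.014 ]
[0.455  0.2967 0.014 ]
[0.4603 0.3873 0.014 ]
[0.4407 0.0426 0.034 ]
```

Request:
{"op": "play_rows", "data": {"series": [0.0,0.04,-0.002,0,0.0,0.04,-0.002,0,0.0,0.04,-0.002,0,0.0,0.04,-0.002,0,0.0,0.04,-0.002,0]}}

```text
time_s: 1.87
tcp_pos: [0.4397, 0.066, 0.3267]
eef_rot: [-137.2, 90.0, 43.0]
contact_force: [2.0, -0.4, -0.5]
gripper_width: 0.0875
```

Request:
{"op": "play_rows", "data": {"series": [0.0,0.04,0,0,0.0,0.04,0,0,0.0,0.04,0,0,0.0,0.04,0,0,0.0,0.0,0,0]}}

```text
time_s: 2.28
tcp_pos: [0.4395, -0.0976, 0.3265]
eef_rot: [57.3, 89.9, -122.9]
contact_force: [-0.3, 1.0, 0.1]
gripper_width: 0.0875
```

```bash
python3 - <<'E'
from h import *
snap("wrist","w2")
st,R=info(); to([.42,-.195,.32],st,R,180)
E
```

```text
t 2.33 tcp [ 0.4398 -0.0955  0.3264] J [ 13.   -4.4 -16.2   0.  -78.3 -13.2] F [-0.5 -0.1 -0.2] w 0.0874
yaw of tool z 179.76757521420402 down [-0.0006 -0.0003 -1.    ]
tool shift [0.0064 0.0996 0.0194]
spin rad -0.004056577775382483
```

View pics/w2.png

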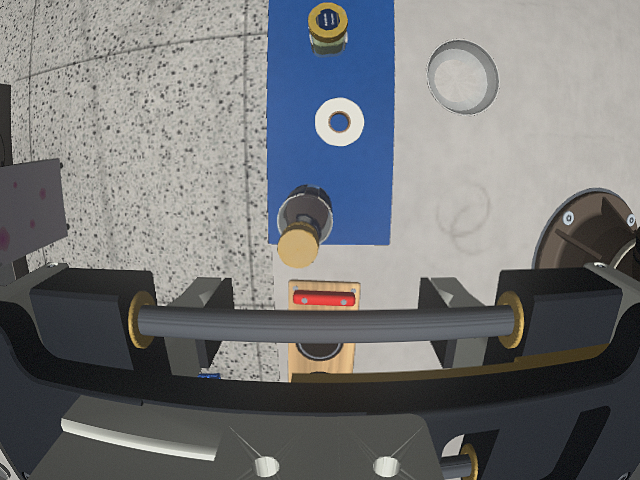

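```bash
python3 - <<'E'
from h import *
np.set_printoptions(precision=4,suppress=True)
c=load("w2")
print("roll",atz(c,339.5,122,.033,True),"jar",atz(c,328,21,.099,True),"bottle",atz(c,297,248,.206,True),atz(c,299,243,.206,True))
E
```

```text
roll [ 0.4221 -0.1908  0.033 ] jar [ 0.436  -0.2968  0.099 ] bottle [ 0.4618 -0.0849  0.206 ] [ 0.4601 -0.089   0.206 ]
```

Request:
{"op": "play_rows", "data": {"series": [0.02,0.03,0.006,0,0.02,0.03,0.006,0,0.02,0.03,0.006,0,0.03,0.0085,0.001,0,0.03,0.0,0,0]}}

```text
time_s: 2.75
tcp_pos: [0.4217, -0.1917, 0.2058]
eef_rot: [175.6, 89.9, -4.4]
contact_force: [0.6, -0.2, 0.4]
gripper_width: 0.0875
```

Request:
{"op": "play_rows", "data": {"series": [0.03,0,0,0,0.03,0,0,0,0.01,0,0,0,0,0,0,0,0,0,0,0]}}

```text
time_s: 3.17
tcp_pos: [0.4219, -0.1902, 0.1365]
eef_rot: [11.0, 89.9, -168.8]
contact_force: [0.8, -1.1, -0.3]
gripper_width: 0.0875
```

```bash
python3 - <<'E'
from h import *
snap("wrist","w3")
st,R=info(); to([.421,-.193,.007],st,R,180)
c=load("w3")
E
```

```text
t 3.22 tcp [ 0.4226 -0.1903  0.1374] J [  0.2   5.2 -32.4   0.  -52.4  -0.1] F [1.  0.2 1.3] w 0.0877
yaw of tool z -179.81814322985753 down [ 0.0007 -0.0004 -1.    ]
tool shift [0.1304 0.0026 0.0017]
spin rad 0.0031739994060296815
```

View pics/w3.png

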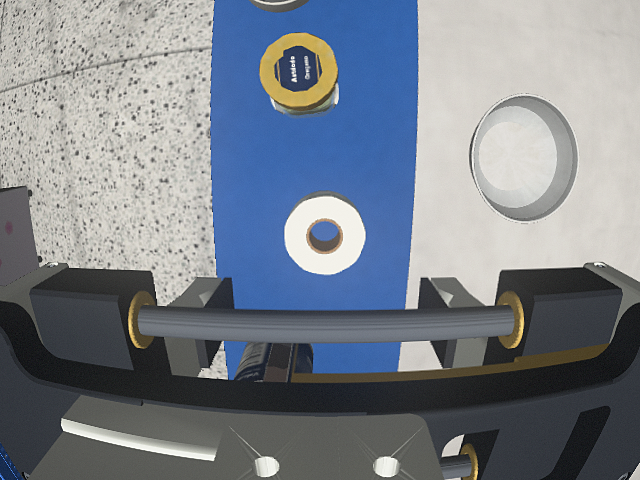

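```bash
python3 - <<'E'
from h import *
np.set_printoptions(precision=4,suppress=True)
c=load("w3")
print("roll",atz(c,325,235,.033,True),"jar",atz(c,299,71,.099,True))
E
```

```text
roll [ 0.4221 -0.1922  0.033 ] jar [ 0.4359 -0.2975  0.099 ]
```

Request:
{"op": "play_rows", "data": {"series": [0.035,0.001,0,0,0.035,0.001,0,0,0.03,0,0,0,0.02,0,0,0,0.008,0,0,0]}}

```text
time_s: 3.63
tcp_pos: [0.4215, -0.1924, 0.0073]
eef_rot: [-4.4, 89.9, 175.8]
contact_force: [-1.0, 0.3, -0.5]
gripper_width: 0.0879
```

Request:
{"op": "play_rows", "data": {"series": [0,0,0,0,0,0,0,0,0,0,0,0,0,0,0,0,0,0,0,0], "jaw": 30, "squeeze": 20}}

```text
time_s: 4.05
tcp_pos: [0.4228, -0.1928, 0.0099]
eef_rot: [177.9, 89.8, -2.0]
contact_force: [-0.1, 0.7, -0.3]
gripper_width: 0.0597
```

Request:
{"op": "play_rows", "data": {"series": [0,0,0,0,0,0,0,0,0,0,0,0,0,0,0,0,0,0,0,0]}}

```text
time_s: 4.47
tcp_pos: [0.4227, -0.1928, 0.0098]
eef_rot: [174.1, 89.9, -5.7]
contact_force: [-1.2, 1.7, 8.1]
gripper_width: 0.0581
```

Request:
{"op": "play_rows", "data": {"series": [-0.01,0,0,0,-0.03,0,0,0,-0.035,0,0,0,-0.035,0,0,0,-0.035,0,0,0]}}

```text
time_s: 4.88
tcp_pos: [0.4211, -0.1927, 0.1555]
eef_rot: [-118.2, 90.0, 61.9]
contact_force: [2.2, -0.4, -1.3]
gripper_width: 0.0586
```

Request:
{"op": "play_rows", "data": {"series": [-0.035,0,0,0,-0.035,0,0,0,-0.035,0,0,0,-0.025,-0.02,0,0,0,-0.035,-0.002,0]}}

```text
time_s: 5.3
tcp_pos: [0.4256, -0.1392, 0.2895]
eef_rot: [172.3, 89.5, -7.8]
contact_force: [0.9, 0.5, -0.9]
gripper_width: 0.0586
```

Request:
{"op": "play_rows", "data": {"series": [0,-0.04,-0.003,0,0,-0.04,-0.003,0,0,-0.04,-0.003,0,0,-0.04,-0.003,0,0,-0.04,-0.003,0]}}

```text
time_s: 5.72
tcp_pos: [0.4374, 0.064, 0.2842]
eef_rot: [-136.3, 89.9, 43.8]
contact_force: [0.5, -1.1, -0.7]
gripper_width: 0.0584
```

Request:
{"op": "play_rows", "data": {"series": [0,-0.04,-0.003,0,0,-0.04,-0.003,0,0,-0.04,-0.003,0,0,-0.04,-0.003,0,0,-0.04,-0.003,0]}}

```text
time_s: 6.13
tcp_pos: [0.4522, 0.2642, 0.2841]
eef_rot: [-114.3, 90.0, 65.8]
contact_force: [2.1, 0.3, -0.8]
gripper_width: 0.0588
```

```bash
python3 - <<'E'
from h import *
st,R=info(); to([.458,.388,.12],st,R,180)
E
```

```text
t 6.13 tcp [0.4522 0.2642 0.2841] J [ 51.8   4.2 -12.9  -0.  -72.8 -51.6] F [ 2.1  0.3 -0.8] w 0.0588
yaw of tool z -179.86621478343258 down [ 0.0003  0.0007 -1.    ]
tool shift [ 0.1641 -0.1237 -0.0061]
spin rad 0.0023349925195946114
```

Request:
{"op": "play_rows", "data": {"series": [0.01,-0.035,-0.003,0,0.02,-0.035,-0.003,0,0.025,-0.03,0,0,0.03,-0.017,0,0,0.035,-0.0065,0,0]}}

```text
time_s: 6.55
tcp_pos: [0.4588, 0.389, 0.1633]
eef_rot: [-126.4, 89.8, 53.8]
contact_force: [-0.2, 0.8, -1.4]
gripper_width: 0.0584
```

Request:
{"op": "play_rows", "data": {"series": [0.03,0,0,0,0.01,0,0,0,0,0,0,0,0,0,0,0,0,0,0,0]}}

```text
time_s: 6.97
tcp_pos: [0.4597, 0.3866, 0.126]
eef_rot: [-132.2, 89.8, 47.9]
contact_force: [0.1, 0.5, -0.8]
gripper_width: 0.0583
```

```bash
python3 - <<'E'
from h import *
st,R=info(); to([.458,.388,.022],st,R,180)
snap("wrist","w4"); snap("scene","s4"); snap("side","d4")
a=cv2.imread("pics/s4.png");cv2.imwrite("pics/s4c.png",cv2.resize(a[180:340,100:320],None,fx=3.6,fy=3.6,interpolation=cv2.INTER_CUBIC))
E
```

```text
t 6.97 tcp [0.4597 0.3866 0.126 ] J [ 58.7  18.2 -16.8   0.  -54.8 -58.6] F [ 0.1  0.5 -0.8] w 0.0583
yaw of tool z -179.8815429003488 down [ 0.0023  0.0026 -1.    ]
tool shift [ 0.104  -0.0011  0.0019]
spin rad 0.002067466411276629
```

View pics/w4.png

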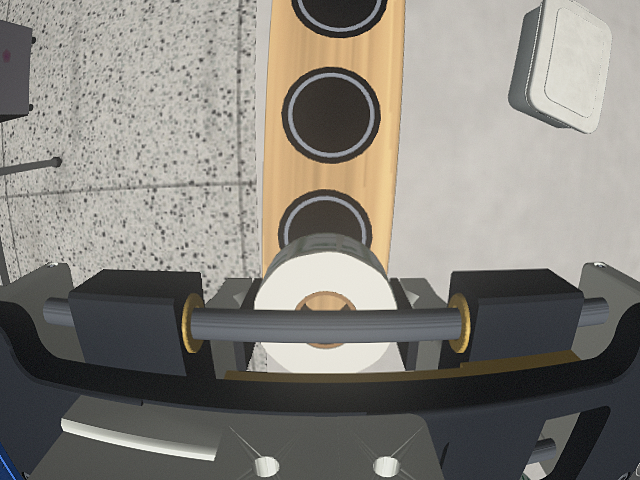

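View pics/s4c.png

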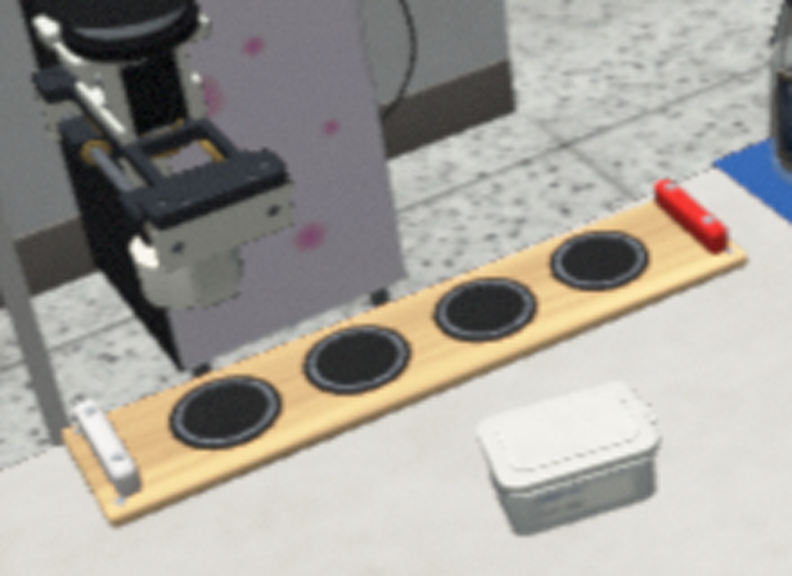

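```bash
python3 - <<'E'
from h import *
np.set_printoptions(precision=4,suppress=True)
c=load("w4")
print(atz(c,331,114.5,.014,True), "mark3 sides",atz(c,278,234,.014,True),atz(c,372,234,.014,True))
print("roll top",atz(c,326,312,.126-.007+.03,True), "hole",atz(c,326,320,.126-.007+.03,True))
s=load("s4")
for u,v in [(225,411),(357.5,359),(486,308),(600,260)]: print(atz(s,u/3.6+100,v/3.6+180,.014))
E
```

```text
[0.4561 0.2978 0.014 ] mark3 sides [0.4958 0.3864 0.014 ] [0.4247 0.3862 0.014 ]
roll top [0.4594 0.384  0.149 ] hole [0.4594 0.3877 0.149 ]
[0.4571 0.3871 0.014 ]
[0.4517 0.2967 0.014 ]
[0.4468 0.2027 0.014 ]
[0.4448 0.112  0.014 ]
```

Request:
{"op": "play_rows", "data": {"series": [0.035,0,0,0,0.03,0,0,0,0.02,0,0,0,0.01,0,0,0,0.006,0,0,0]}}

```text
time_s: 7.53
tcp_pos: [0.4586, 0.3856, 0.0221]
eef_rot: [66.0, 90.0, -113.9]
contact_force: [-0.6, 0.2, -1.4]
gripper_width: 0.0585
```

Request:
{"op": "play_rows", "data": {"series": [0.001,0,0,0,0,0,0,0,0,0,0,0,0,0,0,0,0,0,0,0]}}

```text
time_s: 7.95
tcp_pos: [0.459, 0.3864, 0.0227]
eef_rot: [-124.3, 89.9, 55.8]
contact_force: [-1.0, -0.1, -1.2]
gripper_width: 0.0588
```

Request:
{"op": "play_rows", "data": {"series": [0.001,-0.001,0,0,0.001,0,0,0,0,0,0,0,0,0,0,0,0,0,0,0]}}

```text
time_s: 8.37
tcp_pos: [0.4589, 0.3874, 0.0208]
eef_rot: [-132.0, 89.9, 48.1]
contact_force: [-3.4, -0.9, 8.7]
gripper_width: 0.0586
```

Request:
{"op": "play_rows", "data": {"series": [0,0,0,0,0,0,0,0,0,0,0,0,0,0,0,0,0,0,0,0], "jaw": 100}}

```text
time_s: 8.78
tcp_pos: [0.4586, 0.3868, 0.0194]
eef_rot: [66.4, 90.0, -113.5]
contact_force: [-1.1, 0.2, 0.7]
gripper_width: 0.0851
```

Request:
{"op": "play_rows", "data": {"series": [-0.005,0,0,0,-0.025,0,0,0,-0.035,0,0,0,-0.035,0,0,0,-0.035,0,0,0]}}

```text
time_s: 9.2
tcp_pos: [0.4584, 0.3864, 0.1563]
eef_rot: [70.3, 90.0, -109.6]
contact_force: [1.0, 0.6, 0.0]
gripper_width: 0.0878
```

```bash
python3 - <<'E'
from h import *
st,R=info(); to([.458,-.36,.29],st,R,180)
snap("wrist","w5"); snap("scene","s5")
a=cv2.imread("pics/s5.png");cv2.imwrite("pics/s5c.png",cv2.resize(a[230:330,110:230],None,fx=6,fy=6,interpolation=cv2.INTER_CUBIC))
E
```

```text
t 9.2 tcp [0.4584 0.3864 0.1563] J [ 58.8  16.6 -14.7   0.  -58.7 -58.7] F [1.  0.6 0. ] w 0.0878
yaw of tool z -179.88190736973917 down [-0.0002 -0.0006 -1.    ]
tool shift [-0.1333  0.7465  0.002 ]
spin rad 0.002061105220392813
```

View pics/s5c.png

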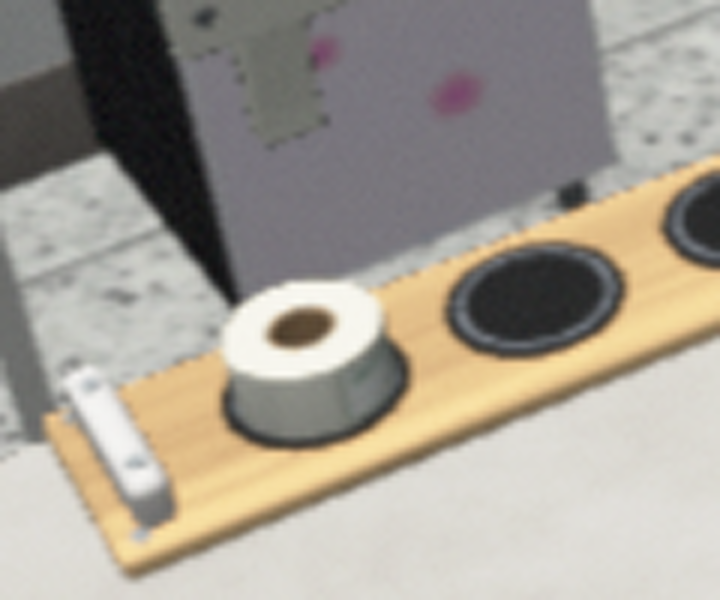

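View pics/w5.png

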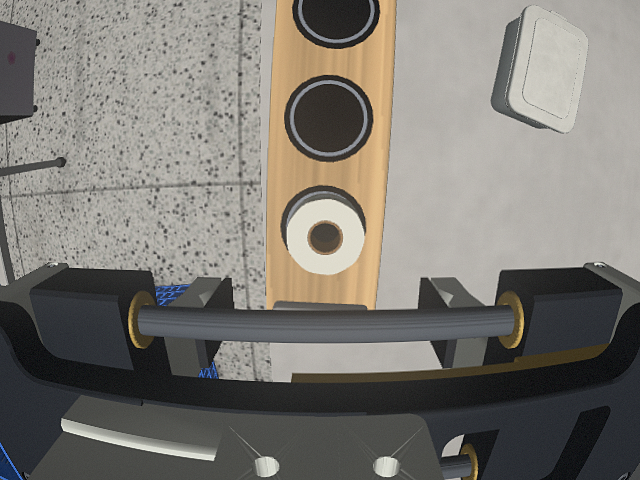

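```bash
python3 - <<'E'
from h import *
np.set_printoptions(precision=4,suppress=True)
c=load("w5"); s=load("s5")
print(atz(s,303/6+110,329/6+230,.044), atz(c,326,236.5,.044,True))
print("m3",atz(s,536.5/6+110,298/6+230,.014), atz(c,329,118,.014,True))
for u in (284,366): print("edge",atz(c,u,215,.014,True))
print("mark top edge",atz(c,323,185,.014,True))
E
```

```text
[0.4538 0.3873 0.044 ] [0.4579 0.3878 0.044 ]
m3 [0.4518 0.2964 0.014 ] [0.4557 0.2979 0.014 ]
edge [0.4927 0.3773 0.014 ]
edge [0.4248 0.3772 0.014 ]
mark top edge [0.4604 0.3524 0.014 ]
```

Request:
{"op": "play_rows", "data": {"series": [-0.035,0.01,0,0,-0.035,0.015,0,0,-0.03,0.028,0,0,-0.03,0.028,0,0,-0.01,0.039,0,0]}}

```text
time_s: 9.72
tcp_pos: [0.4602, 0.2676, 0.2993]
eef_rot: [-143.9, 89.6, 36.3]
contact_force: [1.7, -0.2, 1.8]
gripper_width: 0.0876
```

Request:
{"op": "play_rows", "data": {"series": [0,0.041,0.001,0,0,0.041,0.001,0,0,0.041,0.001,0,0,0.041,0.001,0,0,0.041,0.001,0]}}

```text
time_s: 10.13
tcp_pos: [0.4535, 0.06, 0.295]
eef_rot: [-148.5, 89.9, 31.6]
contact_force: [1.2, -0.5, 0.3]
gripper_width: 0.0876
```

Request:
{"op": "play_rows", "data": {"series": [0,0.041,0,0,0,0.041,0,0,0,0.041,0,0,0,0.041,0,0,0,0.041,0,0]}}

```text
time_s: 10.55
tcp_pos: [0.454, -0.1451, 0.2951]
eef_rot: [-172.7, 89.9, 7.4]
contact_force: [2.4, 0.5, 0.7]
gripper_width: 0.0876
```

Request:
{"op": "play_rows", "data": {"series": [0,0.041,0,0,0,0.041,0,0,0.02,0.035,0,0,0.02,0.03,0,0,0.02,0.02,0,0]}}

```text
time_s: 10.97
tcp_pos: [0.4545, -0.3129, 0.2339]
eef_rot: [152.0, 89.9, -28.0]
contact_force: [0.6, 0.7, 0.2]
gripper_width: 0.0875
```

```bash
python3 - <<'E'
from h import *
st,R=info(); to([.458,-.40,.14],st,R,180)
snap("wrist","w6")
E
```

```text
t 10.97 tcp [ 0.4545 -0.3129  0.2339] J [-14.2   8.7 -14.4   0.  -66.9  14.2] F [0.6 0.7 0.2] w 0.0875
yaw of tool z -179.98919364393134 down [ 0.0008 -0.0004 -1.    ]
tool shift [ 0.094   0.087  -0.0034]
spin rad 0.00018860649354091738
```

View pics/w6.png

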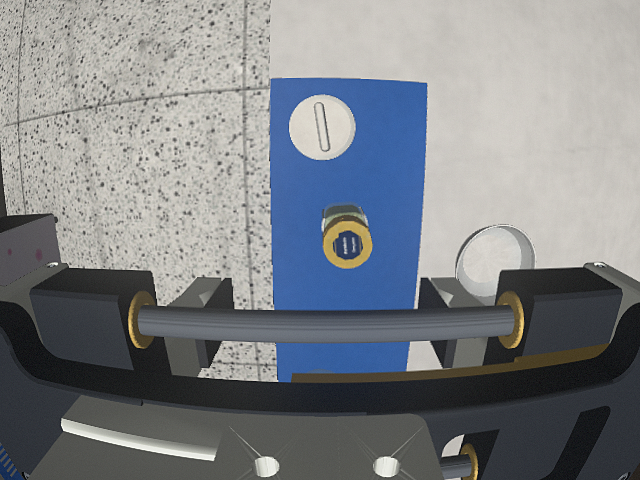

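```bash
python3 - <<'E'
from h import *
np.set_printoptions(precision=4,suppress=True)
c=load("w6")
print("timer",atz(c,322.5,127,.047,True),atz(c,322.5,127,.03,True),"jar",atz(c,347.5,243,.099,True))
E
```

```text
timer [ 0.4573 -0.3958  0.047 ] [ 0.4575 -0.3965  0.03  ] jar [ 0.4365 -0.3001  0.099 ]
```

Request:
{"op": "play_rows", "data": {"series": [0.0,0.03,-0.001,0,0.0,0.03,-0.001,0,0.02,0.02,-0.001,0,0.035,0.004,0,0,0.035,0.0,0,0]}}

```text
time_s: 11.43
tcp_pos: [0.4586, -0.396, 0.1443]
eef_rot: [152.3, 89.8, -27.7]
contact_force: [0.3, 0.5, 0.0]
gripper_width: 0.0876
```

Request:
{"op": "play_rows", "data": {"series": [0.02,0,0,0,0,0,0,0,0,0,0,0,0,0,0,0,0,0,0,0]}}

```text
time_s: 11.85
tcp_pos: [0.4595, -0.3947, 0.1269]
eef_rot: [149.4, 89.8, -30.5]
contact_force: [0.6, 0.2, -0.3]
gripper_width: 0.0876
```

```bash
python3 - <<'E'
from h import *
st,R=info(); to([.4575,-.397,.01],st,R,180)
snap("wrist","w7")
E
```

```text
t 11.85 tcp [ 0.4595 -0.3947  0.1269] J [-22.2  18.6 -16.1   0.  -55.1  22.3] F [ 0.6  0.2 -0.3] w 0.0876
yaw of tool z -179.84675440037526 down [ 0.0031 -0.0018 -1.    ]
tool shift [0.1169 0.0021 0.0024]
spin rad 0.002674640277644191
```

View pics/w7.png

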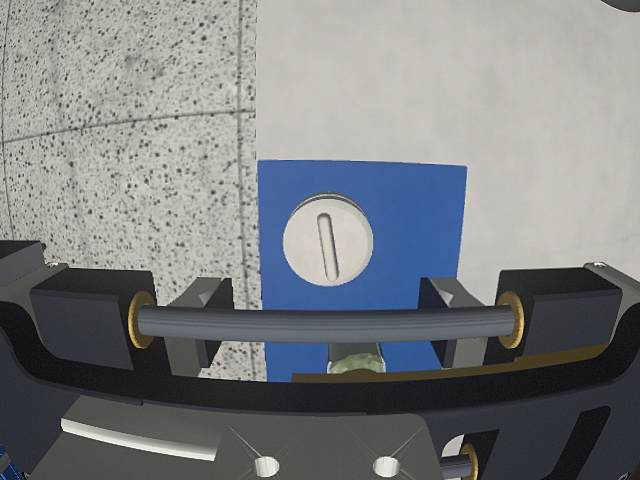

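```bash
python3 - <<'E'
from h import *
np.set_printoptions(precision=4,suppress=True)
c=load("w7")
print("timer",atz(c,328,240,.047,True))
E
```

```text
timer [ 0.458  -0.3996  0.047 ]
```

Request:
{"op": "play_rows", "data": {"series": [0.035,0.001,0.001,0,0.035,0.001,0.001,0,0.025,0,0,0,0.015,0,0,0,0.006,0,0,0]}}

```text
time_s: 12.32
tcp_pos: [0.4555, -0.3957, 0.0072]
eef_rot: [-28.4, 89.9, 151.7]
contact_force: [-0.5, -0.5, 0.2]
gripper_width: 0.0874
```

Request:
{"op": "play_rows", "data": {"series": [0,0,0,0,0,0,0,0,0,0,0,0,0,0,0,0,0,0,0,0], "jaw": 30, "squeeze": 20}}

```text
time_s: 12.73
tcp_pos: [0.4573, -0.3966, 0.0102]
eef_rot: [154.2, 89.8, -25.7]
contact_force: [0.8, 1.6, 5.0]
gripper_width: 0.0624
```

Request:
{"op": "play_rows", "data": {"series": [0,0,0,0,0,0,0,0,0,0,0,0,0,0,0,0,0,0,0,0]}}

```text
time_s: 13.15
tcp_pos: [0.4573, -0.3967, 0.0101]
eef_rot: [151.5, 89.8, -28.4]
contact_force: [-0.2, 1.4, 7.2]
gripper_width: 0.0626
```

Request:
{"op": "play_rows", "data": {"series": [-0.01,0,0,0,-0.03,0,0,0,-0.035,0,0,0,-0.035,0,0,0,-0.035,0,0,0]}}

```text
time_s: 13.57
tcp_pos: [0.4554, -0.3959, 0.1556]
eef_rot: [-31.0, 90.0, 149.1]
contact_force: [0.7, -1.1, -1.2]
gripper_width: 0.0627
```

Request:
{"op": "play_rows", "data": {"series": [-0.035,0,0,0,-0.035,0,0,0,-0.035,-0.01,0,0,-0.025,-0.03,0,0,0,-0.04,0,0]}}

```text
time_s: 13.98
tcp_pos: [0.4574, -0.3181, 0.2899]
eef_rot: [149.0, 89.5, -31.0]
contact_force: [2.7, 0.6, -0.1]
gripper_width: 0.0625
```

Request:
{"op": "play_rows", "data": {"series": [0,-0.041,0,0,0,-0.041,0,0,0,-0.041,0,0,0,-0.041,0,0,0,-0.041,0,0]}}

```text
time_s: 14.4
tcp_pos: [0.4544, -0.1095, 0.2842]
eef_rot: [-141.1, 90.0, 39.0]
contact_force: [1.9, 0.6, -2.5]
gripper_width: 0.0623
```

Request:
{"op": "play_rows", "data": {"series": [0,-0.041,0,0,0,-0.041,0,0,0,-0.041,0,0,0,-0.041,0,0,0,-0.041,0,0]}}

```text
time_s: 14.82
tcp_pos: [0.454, 0.0955, 0.2844]
eef_rot: [-129.4, 89.9, 50.7]
contact_force: [2.0, -0.3, -2.1]
gripper_width: 0.0621
```

```bash
python3 - <<'E'
from h import *
st,R=info(); to([.4555,.2975,.12],st,R,180)
E
```

```text
t 14.82 tcp [0.454  0.0955 0.2844] J [ 36.3  -2.  -19.2  -0.  -72.7 -36.2] F [ 2.  -0.3 -2.1] w 0.0621
yaw of tool z -179.87755235224014 down [ 0.0006  0.0007 -1.    ]
tool shift [ 0.1646 -0.2019 -0.0019]
spin rad 0.0021371146147312454
```

Request:
{"op": "play_rows", "data": {"series": [0,-0.04,0,0,0,-0.04,0,0,0,-0.04,0,0,0.01,-0.04,0,0,0.02,-0.03,-0.001,0]}}

```text
time_s: 15.23
tcp_pos: [0.4561, 0.2873, 0.2561]
eef_rot: [-134.4, 89.7, 45.8]
contact_force: [1.0, 0.4, -1.0]
gripper_width: 0.0624
```

Request:
{"op": "play_rows", "data": {"series": [0.035,-0.01,0,0,0.035,0,0,0,0.035,0,0,0,0.025,0,0,0,0,0,0,0]}}

```text
time_s: 15.65
tcp_pos: [0.4528, 0.291, 0.1187]
eef_rot: [43.9, 89.5, -136.0]
contact_force: [-0.8, -0.4, -1.0]
gripper_width: 0.0627
```

Request:
{"op": "play_rows", "data": {"series": [0,0,0,0,0,0,0,0,0,0,0,0,0,0,0,0,0,0,0,0]}}

```text
time_s: 16.07
tcp_pos: [0.4563, 0.2944, 0.1251]
eef_rot: [-129.1, 89.8, 51.0]
contact_force: [-0.1, -0.7, -1.5]
gripper_width: 0.0624
```

```bash
python3 - <<'E'
from h import *
st,R=info(); to([.4555,.2975,.022],st,R,180)
snap("wrist","w8"); snap("scene","s8")
a=cv2.imread("pics/s8.png");cv2.imwrite("pics/s8c.png",cv2.resize(a[180:340,100:320],None,fx=3.6,fy=3.6,interpolation=cv2.INTER_CUBIC))
E
```

```text
t 16.07 tcp [0.4563 0.2944 0.1251] J [ 53.5  13.3 -24.    0.  -52.5 -53.4] F [-0.1 -0.7 -1.5] w 0.0624
yaw of tool z -179.88730029062947 down [ 0.0017  0.0021 -1.    ]
tool shift [ 0.1031 -0.0029  0.001 ]
spin rad 0.0019669809945564772
```

View pics/w8.png

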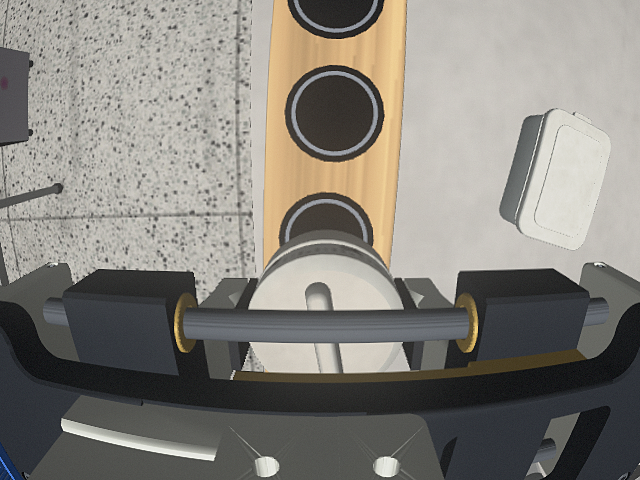

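View pics/s8c.png

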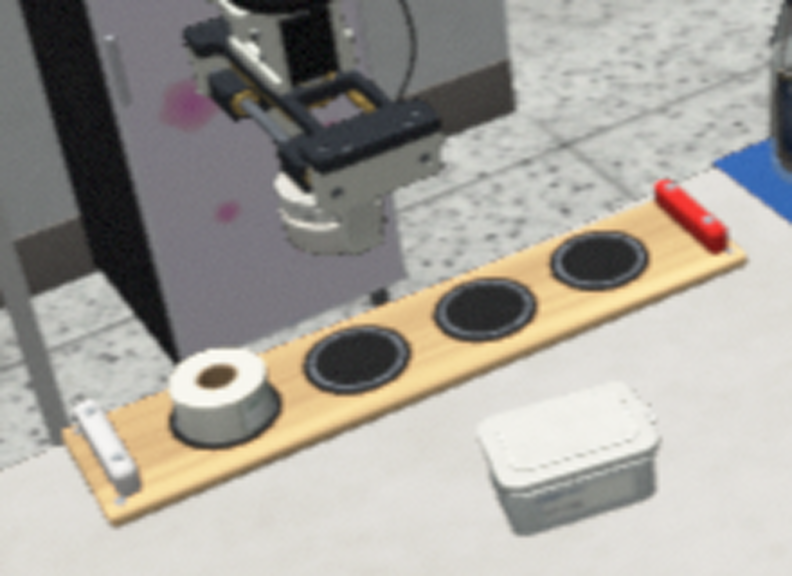

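```bash
python3 - <<'E'
from h import *
np.set_printoptions(precision=4,suppress=True)
c=load("w8")
for v in (240,250): print("edge",v,atz(c,325,v,.162,True))
print("sides",atz(c,248,315,.162,True),atz(c,402,315,.162,True))
print("m3 sides",atz(c,280,234,.014,True),atz(c,373,234,.014,True),"top",atz(c,326,193,.014,True),"m2",atz(c,334.5,113,.014,True))
E
```

```text
edge 240 [0.4564 0.2577 0.162 ]
edge 250 [0.4564 0.2612 0.162 ]
sides [0.4849 0.2866 0.162 ] [0.4279 0.2864 0.162 ]
m3 sides [0.4907 0.2938 0.014 ] [0.4207 0.2936 0.014 ] top [0.4561 0.2628 0.014 ] m2 [0.4502 0.2044 0.014 ]
```

Request:
{"op": "play_rows", "data": {"series": [0.035,-0.003,0,0,0.03,-0.003,0,0,0.02,0,0,0,0.01,0,0,0,0.005,0,0,0]}}

```text
time_s: 16.58
tcp_pos: [0.4553, 0.2992, 0.0223]
eef_rot: [53.7, 89.9, -126.2]
contact_force: [-0.2, 0.5, -1.3]
gripper_width: 0.0625
```

Request:
{"op": "play_rows", "data": {"series": [0.001,0,0,0,0.001,0,0,0,0.001,0,0,0,0,0,0,0,0,0,0,0]}}

```text
time_s: 17.0
tcp_pos: [0.4561, 0.3002, 0.0214]
eef_rot: [-129.0, 89.9, 51.1]
contact_force: [0.3, -0.7, -1.7]
gripper_width: 0.0622
```

Request:
{"op": "play_rows", "data": {"series": [0.001,0,0,0,0,0,0,0,0,0,0,0,0,0,0,0,0,0,0,0]}}

```text
time_s: 17.42
tcp_pos: [0.4561, 0.3003, 0.0211]
eef_rot: [-135.4, 89.9, 44.7]
contact_force: [-3.4, -1.6, 8.6]
gripper_width: 0.0626
```

Request:
{"op": "play_rows", "data": {"series": [0,0,0,0,0,0,0,0,0,0,0,0,0,0,0,0,0,0,0,0], "jaw": 100}}

```text
time_s: 17.83
tcp_pos: [0.4558, 0.2998, 0.0195]
eef_rot: [122.2, 90.0, -57.7]
contact_force: [0.6, -0.5, -0.4]
gripper_width: 0.0861
```

Request:
{"op": "play_rows", "data": {"series": [-0.005,0,0,0,-0.02,0,0,0,-0.035,0,0,0,-0.035,0,0,0,-0.035,0,0,0]}}

```text
time_s: 18.25
tcp_pos: [0.4555, 0.2994, 0.1512]
eef_rot: [59.3, 89.9, -120.6]
contact_force: [0.9, 1.3, -0.1]
gripper_width: 0.0876
```

```bash
python3 - <<'E'
from h import *
st,R=info(); to([.4365,-.25,.30],st,R,180)
snap("wrist","w9"); snap("scene","s9")
a=cv2.imread("pics/s9.png");cv2.imwrite("pics/s9c.png",cv2.resize(a[210:330,110:260],None,fx=5,fy=5,interpolation=cv2.INTER_CUBIC))
E
```

```text
t 18.25 tcp [0.4555 0.2994 0.1512] J [ 53.9  12.  -21.8   0.  -56.2 -53.8] F [ 0.9  1.3 -0.1] w 0.0876
yaw of tool z -179.8789367736281 down [-0.0005 -0.0008 -1.    ]
tool shift [-0.1484  0.5495  0.0202]
spin rad 0.0021129519032771675
```

View pics/w9.png

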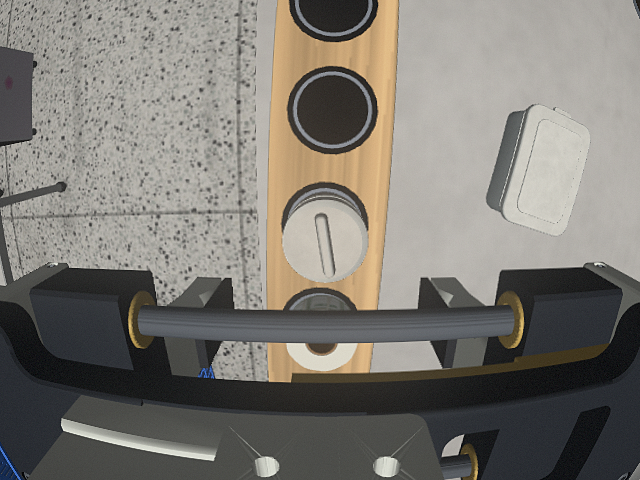

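View pics/s9c.png

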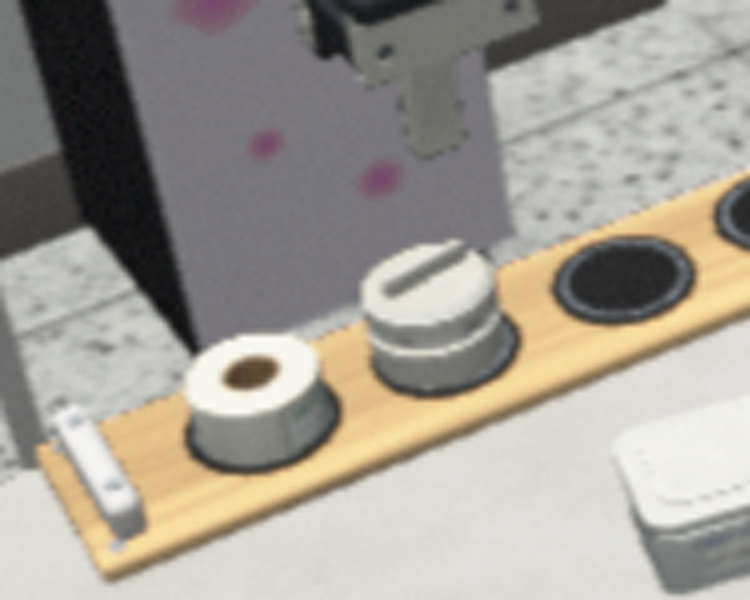

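```bash
python3 - <<'E'
from h import *
np.set_printoptions(precision=4,suppress=True)
c=load("w9")
print("timer",atz(c,325,240,.058,True),"m3 top",atz(c,327,182,.014,True),"m2",atz(c,332.5,110,.014,True))
E
```

```text
timer [0.4557 0.2983 0.058 ] m3 top [0.4542 0.2623 0.014 ] m2 [0.4501 0.2047 0.014 ]
```

Request:
{"op": "play_rows", "data": {"series": [-0.035,0.01,0,0,-0.035,0.015,0,0,-0.03,0.028,0,0,-0.03,0.028,0,0,-0.01,0.039,0.002,0]}}

```text
time_s: 18.77
tcp_pos: [0.4556, 0.1804, 0.2944]
eef_rot: [-150.7, 89.6, 29.5]
contact_force: [1.9, -0.0, 1.5]
gripper_width: 0.0874
```

Request:
{"op": "play_rows", "data": {"series": [0,0.041,0.002,0,0,0.041,0.002,0,0,0.041,0.002,0,0,0.041,0.002,0,0,0.041,0.002,0]}}

```text
time_s: 19.18
tcp_pos: [0.4436, -0.027, 0.2902]
eef_rot: [-159.2, 89.9, 20.9]
contact_force: [0.6, -0.3, -0.0]
gripper_width: 0.0875
```

Request:
{"op": "play_rows", "data": {"series": [0,0.041,0.002,0,0,0.041,0.002,0,0,0.041,0.002,0,0,0.04,0.001,0,0,0.03,0,0]}}

```text
time_s: 19.6
tcp_pos: [0.4369, -0.2209, 0.29]
eef_rot: [154.3, 90.0, -25.6]
contact_force: [1.7, 0.4, 0.6]
gripper_width: 0.0878
```

```bash
python3 - <<'E'
from h import *
st,R=info(); to([.4363,-.299,.20],st,R,180)
E
```

```text
t 19.6 tcp [ 0.4369 -0.2209  0.29  ] J [ -3.7   0.6 -16.    0.  -73.4   3.8] F [1.7 0.4 0.6] w 0.0878
yaw of tool z -179.93392257850292 down [ 0.0005 -0.0002 -1.    ]
tool shift [0.09   0.0781 0.0007]
spin rad 0.0011532685663522015
```

Request:
{"op": "play_rows", "data": {"series": [0.0,0.03,0,0,0.01,0.03,0,0,0.02,0.014,0,0,0.03,0.002,0,0,0.03,0.0,0,0]}}

```text
time_s: 20.02
tcp_pos: [0.4379, -0.2956, 0.1991]
eef_rot: [162.8, 89.9, -17.2]
contact_force: [-0.6, -0.1, 0.1]
gripper_width: 0.0873
```

Request:
{"op": "play_rows", "data": {"series": [0.01,0,0,0,0,0,0,0,0,0,0,0,0,0,0,0,0,0,0,0]}}

```text
time_s: 20.43
tcp_pos: [0.4392, -0.2943, 0.1916]
eef_rot: [159.2, 89.8, -20.6]
contact_force: [-0.1, -0.1, -0.4]
gripper_width: 0.0876
```

```bash
python3 - <<'E'
from h import *
st,R=info(); to([.4363,-.299,.05],st,R,180)
snap("wrist","w10")
E
```

```text
t 20.43 tcp [ 0.4392 -0.2943  0.1916] J [-12.5   8.2 -20.8   0.  -60.8  12.7] F [-0.1 -0.1 -0.4] w 0.0876
yaw of tool z -179.83690650905933 down [ 0.0031 -0.0012 -1.    ]
tool shift [0.1416 0.0045 0.0033]
spin rad 0.0028465184054866895
```

View pics/w10.png

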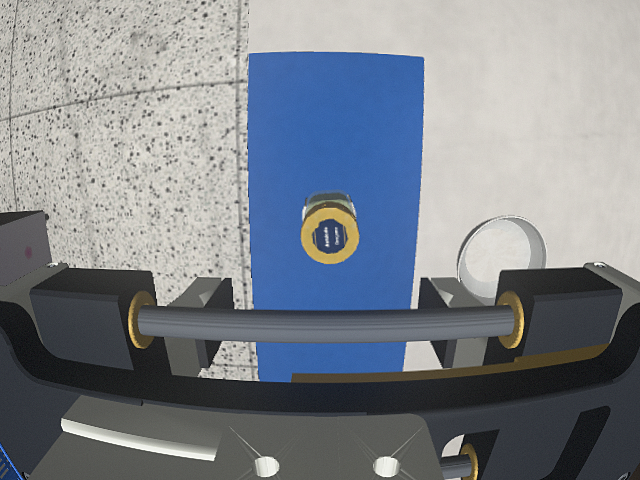

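```bash
python3 - <<'E'
from h import *
np.set_printoptions(precision=4,suppress=True)
c=load("w10")
print(atz(c,330,234,.099,True))
E
```

```text
[ 0.4363 -0.3     0.099 ]
```

Request:
{"op": "play_rows", "data": {"series": [0.035,0.0025,0.001,0,0.035,0.002,0.001,0,0.035,0,0,0,0.02,0,0,0,0.014,0,0,0]}}

```text
time_s: 20.9
tcp_pos: [0.4354, -0.2984, 0.0491]
eef_rot: [-20.0, 89.9, 160.1]
contact_force: [-0.1, -0.8, -0.0]
gripper_width: 0.0876
```

Request:
{"op": "play_rows", "data": {"series": [0,0,0,0,0,0,0,0,0,0,0,0,0,0,0,0,0,0,0,0], "jaw": 20, "squeeze": 20}}

```text
time_s: 21.32
tcp_pos: [0.4369, -0.299, 0.052]
eef_rot: [163.8, 89.9, -16.1]
contact_force: [0.4, -0.4, 0.2]
gripper_width: 0.06
```

Request:
{"op": "play_rows", "data": {"series": [0,0,0,0,0,0,0,0,0,0,0,0,0,0,0,0,0,0,0,0]}}

```text
time_s: 21.73
tcp_pos: [0.4363, -0.2988, 0.051]
eef_rot: [152.1, 90.0, -27.8]
contact_force: [-0.0, 1.1, 4.0]
gripper_width: 0.0423
```

Request:
{"op": "play_rows", "data": {"series": [0,0,0,0,-0.01,0,0,0,-0.03,0,0,0,-0.035,0,0,0,-0.035,0,0,0]}}

```text
time_s: 22.15
tcp_pos: [0.4349, -0.2984, 0.1616]
eef_rot: [-17.4, 89.9, 162.7]
contact_force: [1.2, -0.4, -1.4]
gripper_width: 0.0417
```

Request:
{"op": "play_rows", "data": {"series": [-0.035,0,0,0,-0.035,0,0,0,-0.035,0,0,0,-0.035,-0.01,-0.002,0,-0.01,-0.03,-0.002,0]}}

```text
time_s: 22.57
tcp_pos: [0.4411, -0.261, 0.3164]
eef_rot: [149.9, 89.6, -30.1]
contact_force: [1.7, 0.8, -0.2]
gripper_width: 0.0418
```

Request:
{"op": "play_rows", "data": {"series": [0,-0.04,-0.001,0,0,-0.04,-0.001,0,0,-0.04,-0.001,0,0,-0.04,-0.001,0,0,-0.04,-0.001,0]}}

```text
time_s: 22.98
tcp_pos: [0.4434, -0.0571, 0.311]
eef_rot: [-107.0, 90.0, 73.1]
contact_force: [0.7, 1.3, -0.3]
gripper_width: 0.0419
```

Request:
{"op": "play_rows", "data": {"series": [0,-0.04,-0.001,0,0,-0.04,-0.001,0,0,-0.04,-0.001,0,0,-0.04,-0.001,0,0,-0.04,-0.001,0]}}

```text
time_s: 23.4
tcp_pos: [0.448, 0.143, 0.3111]
eef_rot: [-98.7, 90.0, 81.5]
contact_force: [1.1, -0.6, -1.5]
gripper_width: 0.0421
```

```bash
python3 - <<'E'
from h import *
st,R=info(); to([.450,.2045,.16],st,R,180)
E
```

```text
t 23.4 tcp [0.448  0.143  0.3111] J [ 41.8  -2.  -15.8  -0.  -76.1 -41.6] F [ 1.1 -0.6 -1.5] w 0.0421
yaw of tool z -179.86782869865877 down [ 0.0001  0.0005 -1.    ]
tool shift [ 0.1511 -0.0614 -0.0021]
spin rad 0.0023068243850505685
```

Request:
{"op": "play_rows", "data": {"series": [0,-0.03,-0.001,0,0.01,-0.02,-0.001,0,0.02,-0.01,0,0,0.03,-0.003,0,0,0.03,0,0,0]}}

```text
time_s: 23.82
tcp_pos: [0.4507, 0.2055, 0.2202]
eef_rot: [-120.9, 89.9, 59.3]
contact_force: [-0.2, 0.9, -1.9]
gripper_width: 0.0418
```

Request:
{"op": "play_rows", "data": {"series": [0.03,0,0,0,0.025,0,0,0,0.005,0,0,0,0,0,0,0,0,0,0,0]}}

```text
time_s: 24.23
tcp_pos: [0.4515, 0.2046, 0.1618]
eef_rot: [-174.5, 90.0, 5.6]
contact_force: [-0.6, 0.2, -0.2]
gripper_width: 0.0422
```

Request:
{"op": "play_rows", "data": {"series": [0,0,0,0,0,0,0,0,0,0,0,0,0,0,0,0,0,0,0,0]}}

```text
time_s: 24.65
tcp_pos: [0.4511, 0.2045, 0.1611]
eef_rot: [-133.9, 89.9, 46.2]
contact_force: [0.2, 0.3, -0.4]
gripper_width: 0.0419
```

```bash
python3 - <<'E'
from h import *
st,R=info(); to([.450,.2045,.063],st,R,180)
snap("wrist","w11"); snap("scene","s11")
a=cv2.imread("pics/s11.png");cv2.imwrite("pics/s11c.png",cv2.resize(a[180:340,100:320],None,fx=3.6,fy=3.6,interpolation=cv2.INTER_CUBIC))
E
```

```text
t 24.65 tcp [0.4511 0.2045 0.1611] J [ 47.2   6.7 -27.    0.  -56.3 -47.1] F [ 0.2  0.3 -0.4] w 0.0419
yaw of tool z -179.88892955401835 down [ 0.0007  0.0007 -1.    ]
tool shift [0.0981 0.     0.0012]
spin rad 0.001938544984038849
```

View pics/w11.png

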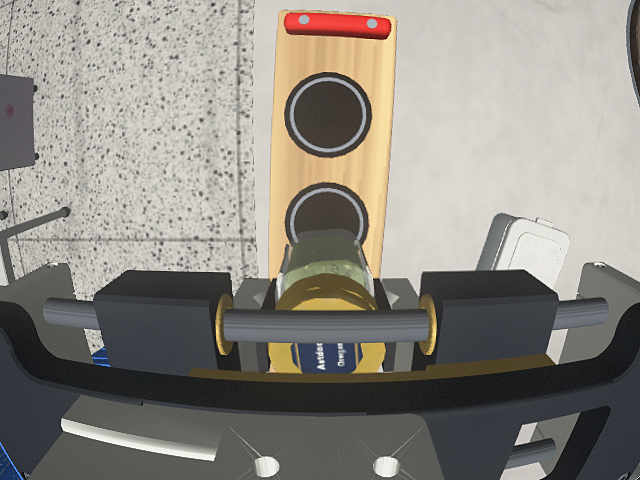

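View pics/s11c.png

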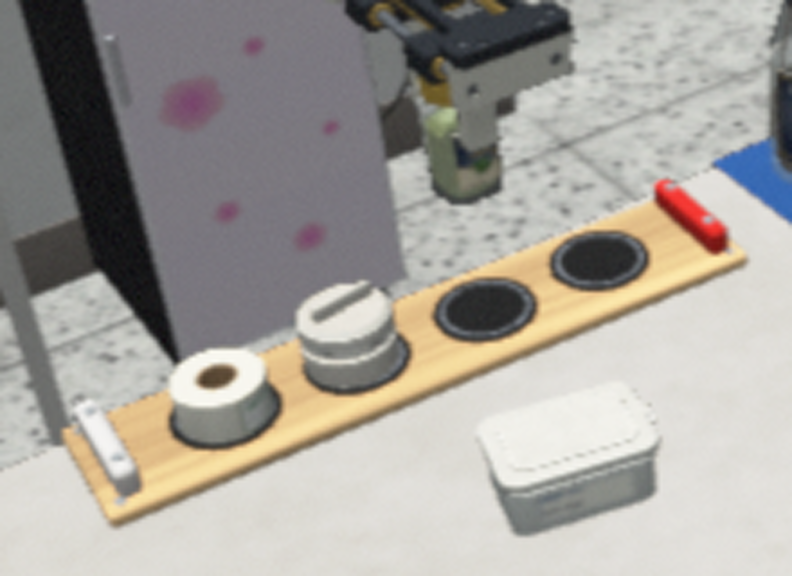

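Request:
{"op": "play_rows", "data": {"series": [0.035,-0.0005,0.0005,0,0.03,-0.0005,0.0005,0,0.02,0,0,0,0.008,0,0,0,0.004,0,0,0]}}

```text
time_s: 25.17
tcp_pos: [0.4495, 0.2048, 0.0624]
eef_rot: [48.9, 89.9, -131.0]
contact_force: [-0.1, -0.0, -0.7]
gripper_width: 0.0414
```

Request:
{"op": "play_rows", "data": {"series": [0.001,0,0,0,0,0,0,0,0,0,0,0,0,0,0,0,0,0,0,0]}}

```text
time_s: 25.58
tcp_pos: [0.4504, 0.2057, 0.0635]
eef_rot: [-134.7, 89.9, 45.4]
contact_force: [0.1, -0.1, -0.6]
gripper_width: 0.0416
```

Request:
{"op": "play_rows", "data": {"series": [0.001,0,0,0,0.001,0,0,0,0,0,0,0,0,0,0,0,0,0,0,0]}}

```text
time_s: 26.0
tcp_pos: [0.4507, 0.2057, 0.0618]
eef_rot: [-153.4, 89.9, 26.8]
contact_force: [-1.7, -0.6, 10.2]
gripper_width: 0.0416
```

Request:
{"op": "play_rows", "data": {"series": [0,0,0,0,0,0,0,0,0,0,0,0,0,0,0,0,0,0,0,0]}}

```text
time_s: 26.42
tcp_pos: [0.4507, 0.2057, 0.0618]
eef_rot: [-152.5, 89.9, 27.7]
contact_force: [-1.1, -0.8, 9.6]
gripper_width: 0.0422
```

Contact is felt, so I'll release.

Request:
{"op": "play_rows", "data": {"series": [0,0,0,0,0,0,0,0,0,0,0,0,0,0,0,0,0,0,0,0], "jaw": 100}}

```text
time_s: 26.83
tcp_pos: [0.4499, 0.2053, 0.0604]
eef_rot: [39.7, 90.0, -140.2]
contact_force: [0.4, 0.1, 0.1]
gripper_width: 0.0695
```

Request:
{"op": "play_rows", "data": {"series": [0,0,0,0,-0.005,0,0,0,-0.025,0,0,0,-0.035,0,0,0,-0.035,0,0,0]}}

```text
time_s: 27.25
tcp_pos: [0.4493, 0.2046, 0.1614]
eef_rot: [48.2, 89.9, -131.7]
contact_force: [1.6, 1.4, -0.4]
gripper_width: 0.0873
```

Request:
{"op": "play_rows", "data": {"series": [-0.035,0,0,0,-0.035,0,0,0,-0.035,0.01,0,0,-0.03,0.03,-0.002,0,0,0.03,-0.002,0]}}

```text
time_s: 27.67
tcp_pos: [0.4564, 0.1367, 0.3019]
eef_rot: [-153.8, 89.4, 26.4]
contact_force: [1.8, 0.2, 0.7]
gripper_width: 0.0876
```

```bash
python3 - <<'E'
from h import *
st,R=info(); to([.461,-.03,.30],st,R,180)
snap("wrist","w12"); snap("scene","s12")
a=cv2.imread("pics/s12.png");cv2.imwrite("pics/s12c.png",cv2.resize(a[180:340,100:320],None,fx=3.6,fy=3.6,interpolation=cv2.INTER_CUBIC))
E
```

```text
t 27.67 tcp [0.4564 0.1367 0.3019] J [ 40.5  -1.5 -16.6   0.1 -74.3 -40.3] F [1.8 0.2 0.7] w 0.0876
yaw of tool z -179.7288862390863 down [ 0.0089  0.0045 -1.    ]
tool shift [ 0.0012  0.1667 -0.0038]
spin rad 0.004731827775409639
```

View pics/w12.png

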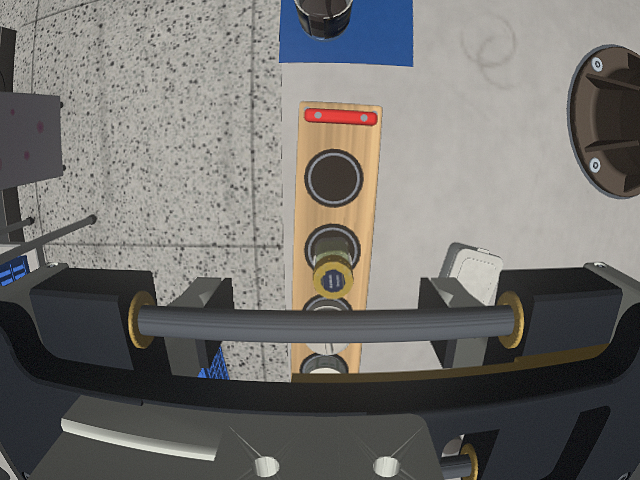

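View pics/s12c.png

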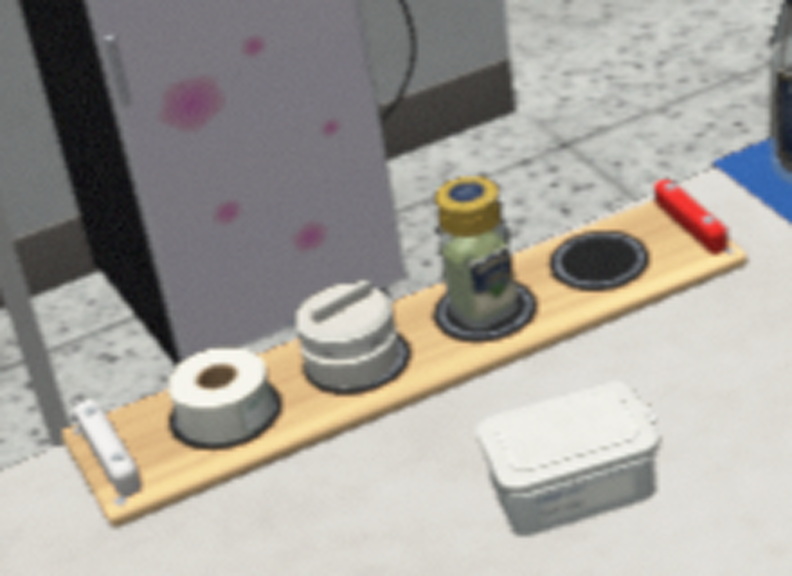

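Request:
{"op": "play_rows", "data": {"series": [0,0.041,-0.001,0,0,0.041,-0.001,0,0,0.041,-0.001,0,0,0.04,-0.001,0,0,0.03,0,0]}}

```text
time_s: 28.18
tcp_pos: [0.4579, -0.0593, 0.2953]
eef_rot: [157.7, 90.0, -22.2]
contact_force: [0.2, 1.0, -0.1]
gripper_width: 0.0876
```

Request:
{"op": "play_rows", "data": {"series": [0,0,0,0,0,0,0,0,0,0,0,0,0,0,0,0,0,0,0,0]}}

```text
time_s: 28.6
tcp_pos: [0.4585, -0.0561, 0.295]
eef_rot: [-24.7, 90.0, 155.5]
contact_force: [-0.3, 0.4, -0.1]
gripper_width: 0.0877
```

```bash
python3 - <<'E'
from h import *
np.set_printoptions(precision=4,suppress=True)
c=load("w12"); print("jar",atz(c,334,281,.11,True),"mark1",atz(c,334,177.5,.014,True))
st,R=info(); to([.461,-.088,.25],st,R,180)
snap("wrist","w13")
E
```

```text
jar [0.4491 0.2065 0.11  ] mark1 [0.4488 0.1121 0.014 ]
t 28.6 tcp [ 0.4585 -0.0561  0.295 ] J [ 17.5  -2.4 -18.3  -0.  -74.1 -17.3] F [-0.3  0.4 -0.1] w 0.0877
yaw of tool z -179.79509335015644 down [-0.0001  0.     -1.    ]
tool shift [ 0.045   0.0319 -0.0024]
spin rad 0.003576295699001333
```

View pics/w13.png

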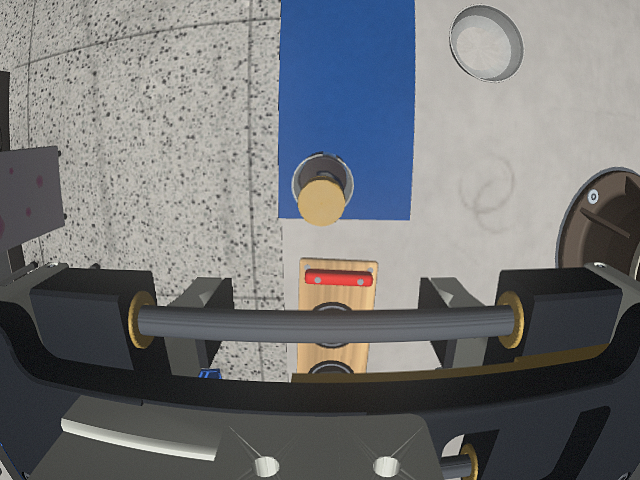

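```bash
python3 - <<'E'
from h import *
np.set_printoptions(precision=4,suppress=True)
c=load("w13"); print("cap",atz(c,321.5,202,.206,True), "shoulder mid at .12",atz(c,323,181,.12,True))
E
```

```text
cap [ 0.4613 -0.0849  0.206 ] shoulder mid at .12 [ 0.4608 -0.0898  0.12  ]
```

Request:
{"op": "play_rows", "data": {"series": [0,0.018,-0.001,0,0,0.012,-0.001,0,0.02,0.002,-0.0005,0,0.03,0,0,0,0.03,0,0,0]}}

```text
time_s: 29.07
tcp_pos: [0.4617, -0.0885, 0.2147]
eef_rot: [-167.8, 89.9, 12.4]
contact_force: [0.2, 0.7, -0.1]
gripper_width: 0.0876
```

Request:
{"op": "play_rows", "data": {"series": [0.03,0,0,0,0.02,0,0,0,0.01,0,0,0,0.003,0,0,0,0,0,0,0]}}

```text
time_s: 29.48
tcp_pos: [0.4613, -0.0887, 0.152]
eef_rot: [39.3, 90.0, -140.5]
contact_force: [0.0, -0.8, 0.5]
gripper_width: 0.0877
```

```bash
python3 - <<'E'
from h import *
st,R=info()
snap("wrist","w14"); snap("side","d14");snap("scene","s14")
a=cv2.imread("pics/d14.png");b=cv2.imread("pics/s14.png")
f=lambda q:cv2.resize(q,(390,520),interpolation=cv2.INTER_CUBIC)
cv2.imwrite("pics/d14c.png",np.hstack([f(a[150:300,285:397]),f(b[90:240,265:377])]))
E
```

```text
t 29.48 tcp [ 0.4613 -0.0887  0.152 ] J [ 13.2   4.8 -30.5   0.  -54.7 -13.1] F [ 0.  -0.8  0.5] w 0.0877
yaw of tool z -179.82569606467248 down [-0.0005 -0.0004 -1.    ]
```

View pics/w14.png

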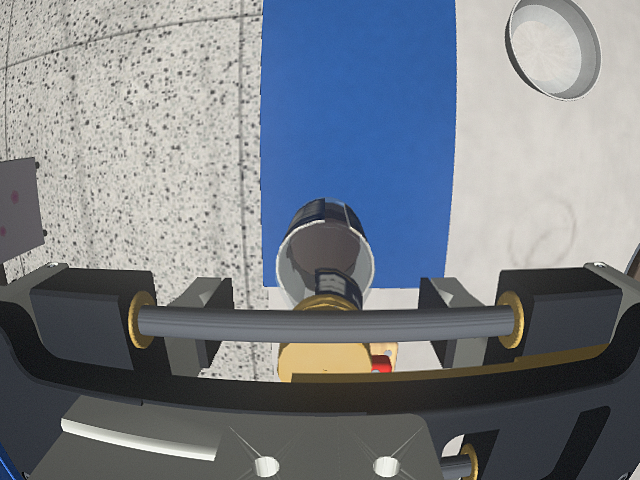

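View pics/d14c.png

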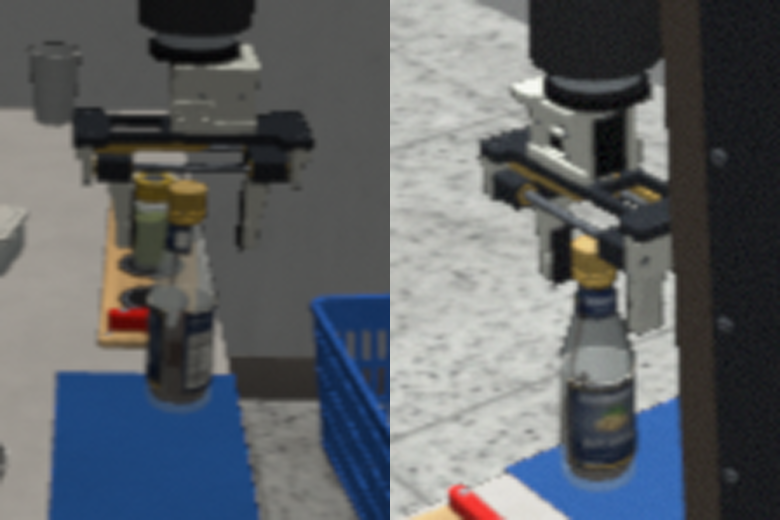

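Request:
{"op": "play_rows", "data": {"series": [0,0,0,0,0,0,0,0,0,0,0,0,0,0,0,0,0,0,0,0], "jaw": 15, "squeeze": 25}}

```text
time_s: 30.05
tcp_pos: [0.4611, -0.0891, 0.1522]
eef_rot: [-168.0, 90.0, 12.1]
contact_force: [-0.5, -0.8, -0.1]
gripper_width: 0.0597
```

Request:
{"op": "play_rows", "data": {"series": [0,0,0,0,0,0,0,0,0,0,0,0,0,0,0,0,0,0,0,0]}}

```text
time_s: 30.47
tcp_pos: [0.461, -0.0891, 0.1519]
eef_rot: [-8.5, 90.0, 171.6]
contact_force: [1.2, -1.2, -1.3]
gripper_width: 0.0419
```

Request:
{"op": "play_rows", "data": {"series": [0,0,0,0,0,0,0,0,0,0,0,0,0,0,0,0,0,0,0,0]}}

```text
time_s: 30.88
tcp_pos: [0.461, -0.0891, 0.1519]
eef_rot: [9.6, 90.0, -170.3]
contact_force: [-0.1, 0.4, -0.6]
gripper_width: 0.0421
```

Request:
{"op": "play_rows", "data": {"series": [-0.002,0,0,0,-0.005,0,0,0,-0.008,0,0,0,-0.01,0,0,0,-0.01,0,0,0]}}

```text
time_s: 31.3
tcp_pos: [0.461, -0.0891, 0.1882]
eef_rot: [147.8, 90.0, -32.1]
contact_force: [0.9, -0.2, -3.2]
gripper_width: 0.0417
```

```bash
python3 - <<'E'
from h import *
st,R=info()
snap("side","d15");snap("scene","s15")
a=cv2.imread("pics/d15.png");b=cv2.imread("pics/s15.png")
f=lambda q:cv2.resize(q,(390,520),interpolation=cv2.INTER_CUBIC)
cv2.imwrite("pics/d15c.png",np.hstack([f(a[150:300,285:397]),f(b[90:240,265:377])]))
E
```

```text
t 31.3 tcp [ 0.461  -0.0891  0.1882] J [ 13.2   2.7 -27.6   0.  -59.7 -13.1] F [ 0.9 -0.2 -3.2] w 0.0417
yaw of tool z -179.88466586478543 down [ 0.0001 -0.0001 -1.    ]
```

View pics/d15c.png

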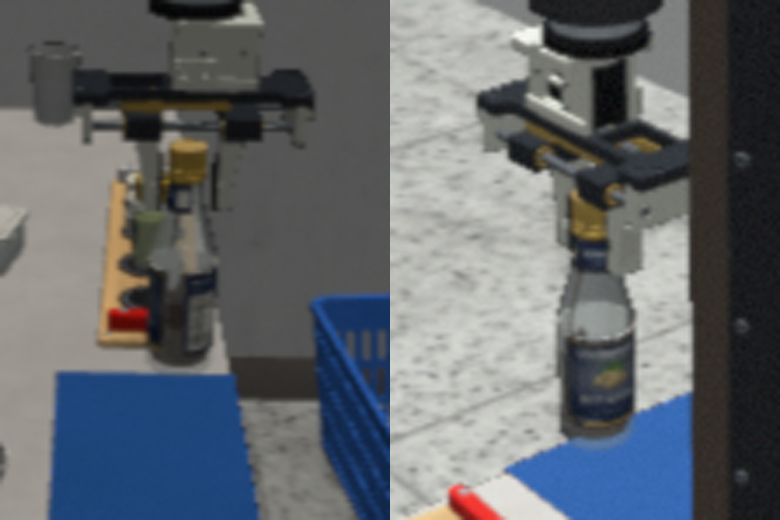

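Request:
{"op": "play_rows", "data": {"series": [-0.015,0,0,0,-0.02,0,0,0,-0.01,-0.005,0,0,0,-0.015,0.001,0,0,-0.02,0.001,0]}}

```text
time_s: 31.82
tcp_pos: [0.4592, -0.0489, 0.2327]
eef_rot: [-160.9, 89.9, 19.1]
contact_force: [-0.2, 0.4, -4.4]
gripper_width: 0.0418
```

Request:
{"op": "play_rows", "data": {"series": [0,-0.025,0.002,0,0,-0.025,0.002,0,0,-0.025,0.002,0,0,-0.025,0.002,0,0,-0.02,0.001,0]}}

```text
time_s: 32.23
tcp_pos: [0.4492, 0.0727, 0.232]
eef_rot: [-113.2, 90.0, 66.9]
contact_force: [-0.2, 0.1, -1.9]
gripper_width: 0.0417
```

Request:
{"op": "play_rows", "data": {"series": [0,-0.015,0.001,0,0,-0.005,0,0,0,0,0,0,0,0,0,0,0,0,0,0]}}

```text
time_s: 32.65
tcp_pos: [0.4485, 0.0903, 0.2319]
eef_rot: [40.0, 90.0, -139.9]
contact_force: [0.2, 1.1, -3.4]
gripper_width: 0.0422
```

```bash
python3 - <<'E'
from h import *
st,R=info(); to([.449,.1125,.164],st,R,180)
snap("wrist","w16");snap("side","d16");snap("scene","s16")
a=cv2.imread("pics/d16.png");b=cv2.imread("pics/s16.png")
f=lambda q:cv2.resize(q,(390,520),interpolation=cv2.INTER_CUBIC)
cv2.imwrite("pics/d16c.png",np.hstack([f(a[130:280,275:387]),f(b[130:280,215:327])]))
E
```

```text
t 32.65 tcp [0.4485 0.0903 0.2319] J [ 36.2  -0.7 -24.9   0.  -65.8 -36.1] F [ 0.2  1.1 -3.4] w 0.0422
yaw of tool z -179.9079054815509 down [-0.0003 -0.0003 -1.    ]
tool shift [ 0.0679 -0.0223 -0.0006]
spin rad 0.0016073525699759838
```

View pics/d16c.png

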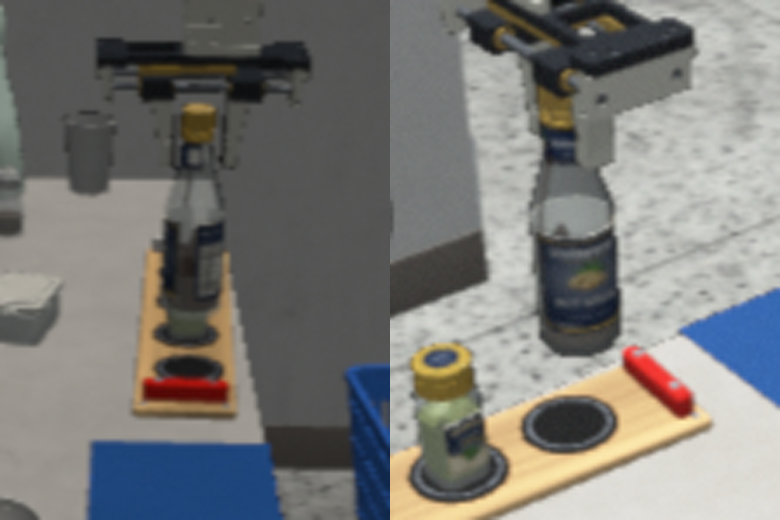

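View pics/w16.png

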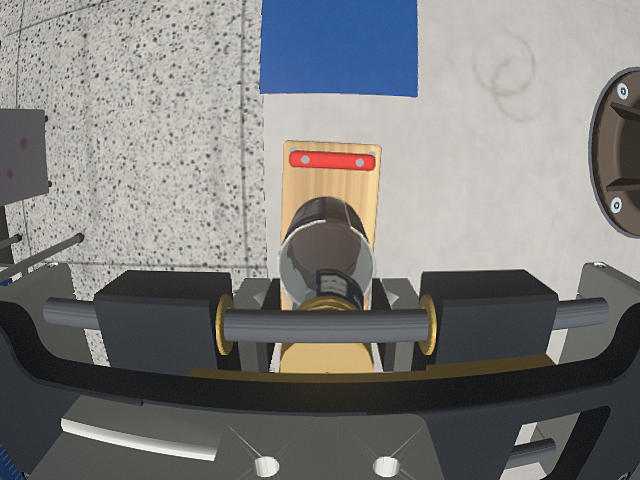

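```bash
python3 - <<'E'
from h import *
np.set_printoptions(precision=4,suppress=True)
c=load("w16"); print("base front",atz(c,325,198,.085,True))
c=load("w14"); print("base front before",atz(c,325,199,.005,True), [ (z,atz(c,276,263,z,True),atz(c,375,263,z,True)) for z in (.1,.12)])
E
```

```text
base front [0.4488 0.0677 0.085 ]
base front before [ 0.4616 -0.1105  0.005 ] [(0.1, array([ 0.491 , -0.0866,  0.1   ]), array([ 0.4313, -0.0868,  0.1   ])), (0.12, array([ 0.4882, -0.0934,  0.12  ]), array([ 0.4342, -0.0936,  0.12  ]))]
```

Request:
{"op": "play_rows", "data": {"series": [0,-0.01,0,0,0,-0.0095,0,0,0.01,0,0,0,0.02,0,0,0,0.015,0,0,0]}}

```text
time_s: 33.22
tcp_pos: [0.4483, 0.1108, 0.1856]
eef_rot: [-51.6, 90.0, 128.5]
contact_force: [0.5, -0.7, -3.7]
gripper_width: 0.0419
```

Request:
{"op": "play_rows", "data": {"series": [0.01,0,0,0,0.006,0,0,0,0.003,0,0,0,0,0,0,0,0,0,0,0]}}

```text
time_s: 33.63
tcp_pos: [0.449, 0.1106, 0.1684]
eef_rot: [-170.0, 90.0, 10.1]
contact_force: [1.0, 1.4, -3.3]
gripper_width: 0.0416
```

```bash
python3 - <<'E'
from h import *
st,R=info(); to([.449,.1095,.163],st,R,180)
snap("wrist","w17");snap("side","d17");snap("scene","s17")
a=cv2.imread("pics/d17.png");b=cv2.imread("pics/s17.png")
f=lambda q:cv2.resize(q,(390,520),interpolation=cv2.INTER_CUBIC)
cv2.imwrite("pics/d17c.png",np.hstack([f(a[130:280,275:387]),f(b[130:280,215:327])]))
E
```

```text
t 33.63 tcp [0.449  0.1106 0.1684] J [ 38.4   3.1 -30.    0.  -56.9 -38.2] F [ 1.   1.4 -3.3] w 0.0416
yaw of tool z -179.8725011501135 down [ 0.0006  0.0001 -1.    ]
tool shift [0.0054 0.0011 0.    ]
spin rad 0.0022252747230250506
```

View pics/d17c.png

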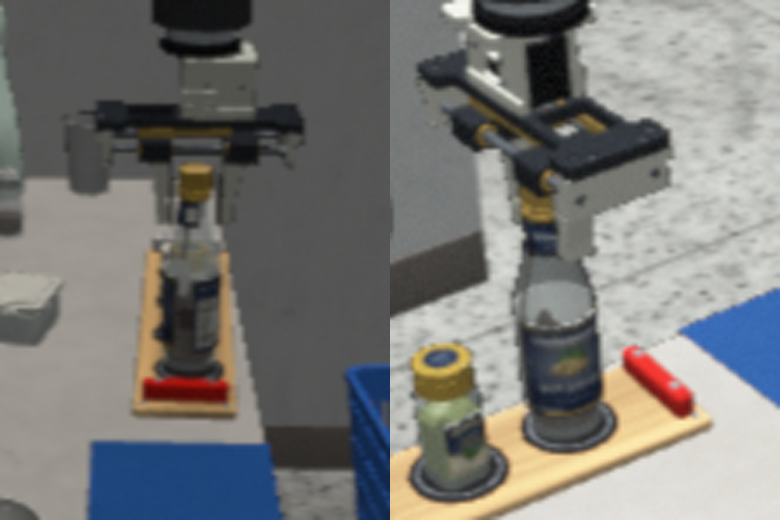

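View pics/w17.png

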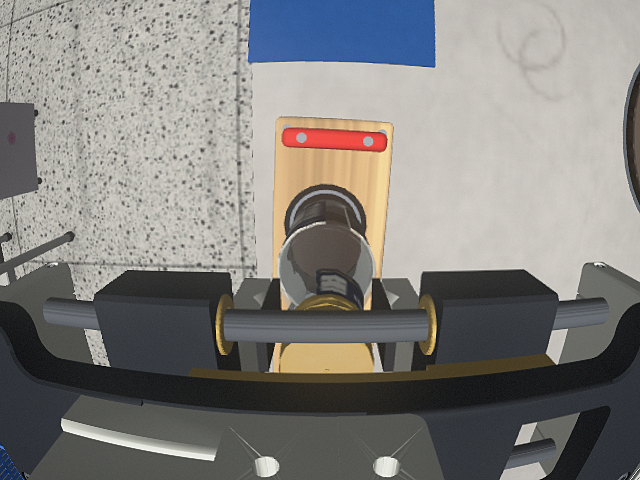

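```bash
python3 - <<'E'
from h import *
np.set_printoptions(precision=4,suppress=True)
c=load("w17"); print("base front",[atz(c,325,v,.021,True) for v in (196,200,204)],"mark front",atz(c,326,184,.014,True))
a=c["img"];cv2.imwrite("pics/w17c.png",cv2.resize(a[170:290,260:390],None,fx=6,fy=5,interpolation=cv2.INTER_CUBIC))
E
```

```text
base front [array([0.4495, 0.0865, 0.021 ]), array([0.4495, 0.0898, 0.021 ]), array([0.4495, 0.0932, 0.021 ])] mark front [0.4487 0.0772 0.014 ]
```

View pics/w17c.png

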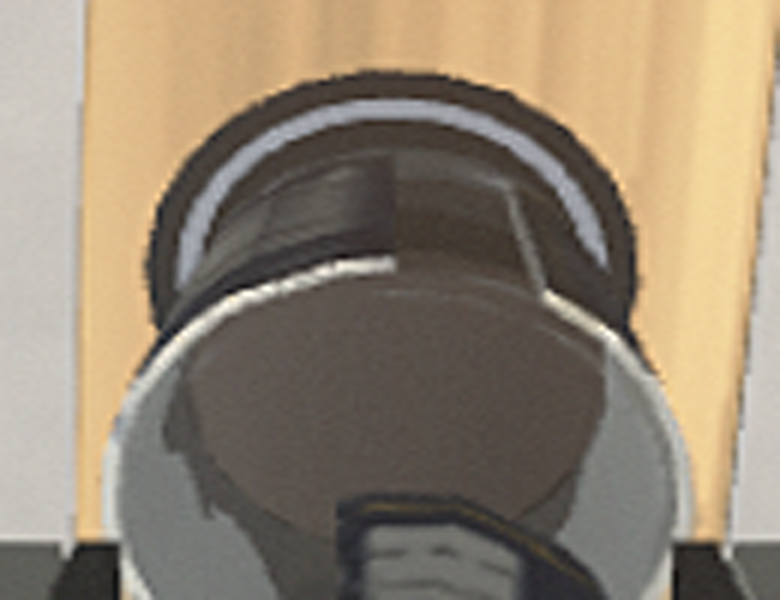

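Request:
{"op": "play_rows", "data": {"series": [0,0.002,0,0,0,0.0015,0,0,0.002,0,0,0,0.002,0,0,0,0.001,0,0,0]}}

```text
time_s: 34.2
tcp_pos: [0.4487, 0.1069, 0.1629]
eef_rot: [-152.6, 90.0, 27.5]
contact_force: [-0.3, 0.8, 4.9]
gripper_width: 0.0418
```

Request:
{"op": "play_rows", "data": {"series": [0.001,0,0,0,0,0,0,0,0,0,0,0,0,0,0,0,0,0,0,0]}}

```text
time_s: 34.62
tcp_pos: [0.4492, 0.1073, 0.1629]
eef_rot: [-153.9, 89.9, 26.2]
contact_force: [-1.6, 1.3, 5.6]
gripper_width: 0.0419
```

Contact made at the expected height. I'll release and retreat straight up.

Request:
{"op": "play_rows", "data": {"series": [0,0,0,0,0,0,0,0,0,0,0,0,0,0,0,0,0,0,0,0], "jaw": 100}}

```text
time_s: 35.03
tcp_pos: [0.4486, 0.1068, 0.1619]
eef_rot: [58.7, 90.0, -121.2]
contact_force: [-0.2, -0.2, 0.0]
gripper_width: 0.0698
```

Request:
{"op": "play_rows", "data": {"series": [0,0,0,0,0,0,0,0,-0.01,0,0,0,-0.02,0,0,0,-0.03,0,0,0]}}

```text
time_s: 35.45
tcp_pos: [0.4473, 0.1061, 0.2213]
eef_rot: [30.8, 89.7, -149.1]
contact_force: [-0.1, 1.1, -0.5]
gripper_width: 0.0878
```

Request:
{"op": "play_rows", "data": {"series": [-0.035,0,0,0,-0.035,0,0,0,-0.035,0,0,0,-0.03,0,0,0,0,0,0,0]}}

```text
time_s: 35.87
tcp_pos: [0.4508, 0.1072, 0.3645]
eef_rot: [-157.8, 89.4, 22.4]
contact_force: [0.8, -0.4, -0.5]
gripper_width: 0.0877
```

Request:
{"op": "play_rows", "data": {"series": [0,-0.04,0,0,0,-0.04,0,0,0,-0.04,0,0,0,-0.02,0,0,0,0,0,0]}}

```text
time_s: 36.28
tcp_pos: [0.4481, 0.2502, 0.3567]
eef_rot: [33.8, 90.0, -145.9]
contact_force: [-0.5, -0.1, -0.7]
gripper_width: 0.0876
```

```bash
python3 - <<'E'
from h import *
st,R=info()
snap("wrist","w18");snap("side","d18");snap("scene","s18")
a=cv2.imread("pics/d18.png");b=cv2.imread("pics/s18.png")
cv2.imwrite("pics/s18c.png",cv2.resize(b[160:340,100:320],None,fx=3.6,fy=3.3,interpolation=cv2.INTER_CUBIC))
cv2.imwrite("pics/d18c.png",cv2.resize(a[180:300,260:380],None,fx=5,fy=5,interpolation=cv2.INTER_CUBIC))
E
```

```text
t 36.28 tcp [0.4481 0.2502 0.3567] J [ 51.1   1.7  -6.4  -0.  -81.9 -50.8] F [-0.5 -0.1 -0.7] w 0.0876
yaw of tool z -179.7325035385137 down [-0.0007 -0.0005 -1.    ]
```

View pics/s18c.png

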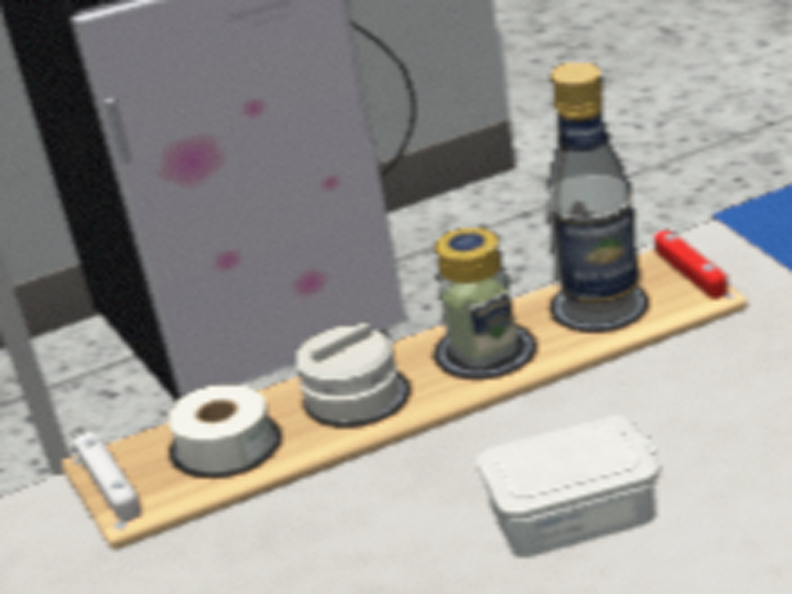

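View pics/w18.png

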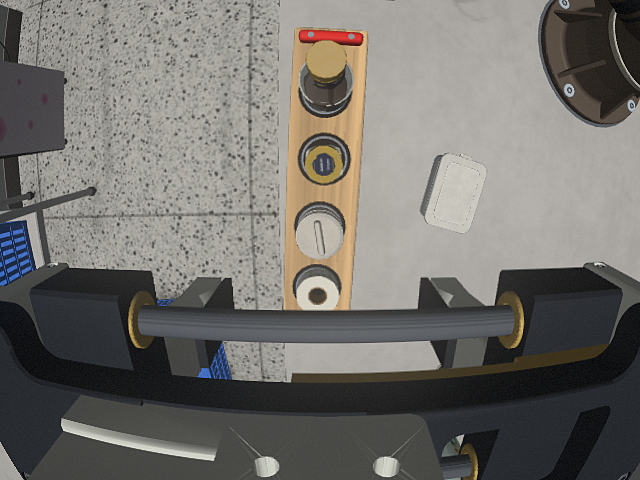

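View pics/d18c.png

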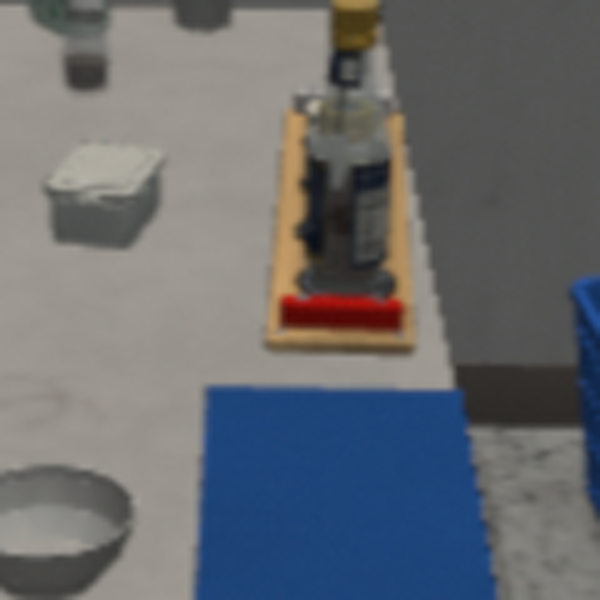

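```bash
python3 - <<'E'
from h import *
np.set_printoptions(precision=4,suppress=True)
c=load("w18"); s=load("s18")
for n,u,v,z in [("bottle",326.5,62,.217),("jar",324.5,163,.11),("timer",319.5,231,.058),("roll",317.5,292,.044)]: print(n,atz(c,u,v,z,True))
print("scene")
for n,u,v,z in [("bottle",577,73,.217),("jar",471,243,.11),("timer",345,353,.058),("roll",218,411,.044)]: print(n,atz(s,u/3.6+100,v/3.3+160,z))
print("bottle base scene",[atz(s,u/3.6+100,v/3.3+160,.014) for u,v in [(600,300)]], "box",load("side0")["img"].shape)
E
```

```text
bottle [0.4478 0.1159 0.217 ]
jar [0.4492 0.2044 0.11  ]
timer [0.4552 0.2933 0.058 ]
roll [0.4582 0.3832 0.044 ]
scene
bottle [0.4419 0.1129 0.217 ]
jar [0.4447 0.2029 0.11  ]
timer [0.446  0.3012 0.058 ]
roll [0.4547 0.3867 0.044 ]
bottle base scene [array([0.4496, 0.109 , 0.014 ])] box (480, 640, 3)
```

```bash
python3 - <<'E'
from h import *
from plant import close_job
st,R=info(); print(np.round(st["qd"],2)); print(close_job())
E
```

```text
t 36.43 tcp [0.4482 0.2468 0.3573] J [ 50.9   1.5  -6.6   0.  -82.  -50.7] F [ 0.4 -0.8 -0. ] w 0.0877
yaw of tool z -179.84402026515744 down [-0.     -0.0003 -1.    ]
[-1.04 -0.75 -0.37 -0.01  0.22 -0.06]
the job is handed in; nothing more can be done
None
```

I moved all four things from the mat to the board in height order: sauce bottle on the mark by the red bar, then spice jar, kitchen timer and label roll by the white bar. The job was handed in at about 36 s of the 115 s allowed.

- **Position:** My last pictures showed all four upright and released, with the gripper clear above them. In the wrist view the bottle, jar, timer and roll sat about 4, 1, 5 and 5 mm from their mark centres, against the 15 mm limit.
- **Disagreements:** In that last wrist view the timer and roll read about 5 mm lower in y than right after I placed them, when they looked within 1 mm. The scene camera reads x about 4 to 9 mm lower than the wrist camera, for the things and the marks alike. I took both as calibration or reading error and did not correct for them.
- **Bystanders:** The arm did not contact the steel bowl or the sample box at any point I saw. They looked unmoved in the pictures, but I did not measure their positions again at the end.

The hand-in reported no verdict.

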